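# Build up the ring stack on a filament-spool stand

### The arm

A 6-joint arm with a two-finger parallel gripper is mounted at the origin on the work surface. World frame = base frame: x ahead of the robot, y to its left, z up, the work surface at z = 0. Lengths are in m, angles in degrees, forces in N, time in s.
With the tool pointing down it reaches from about 0.325 to 0.875 m from the base axis. Payload 4.4 kg.
Tool frame: the origin (TCP) lies midway between the tips of the shut fingers; the grasp point (between the pads) lies 19 mm behind it; z points along the fingers, x is the direction in which the jaws open and shut, and the axes are right-handed (so a half turn about z gives the same grasp; the last joint's range is limited). The gripper opens to 85 mm and grips with 20 to 120 N. Pads are 22 mm wide; open, the fingers measure 114 mm over their backs; the gripper's body (76 mm by 85 mm) begins 54 mm behind the grasp point. The pads swing forward as they close: fully open they stand 13 mm farther back than shut.
Start: joints at [68.325, 11.837, 88.321, -0, 79.842, -8.623], TCP at [0.13, 0.56, 0.195] pointing down, gripper open.
Joint ranges: [-156.59, 156.59], [-49.26, 127.26], [12.9, 141.05], [-63.56, 243.56], [4.71, 150.69], [-161.64, 161.64]. Speed limits (degrees/s): [159.86, 159.86, 180, 180, 180, 180].

### API

Orientations are given as a 3x3 rotation matrix whose columns are the frame's x, y, z axes.
In Python, from workcell import * gives the robot as it stands. The module is installed in compiled form; this text tells all that it offers.
- The arm moves only by the tool apply_moves, never from a script. Its argument "moves" is one flat list of numbers, 5 for each row, row after row: the finger opening in m, from 0 to 0.0854, then the shift along the tool's x, y, z in m, then the turn about the tool's z in rad. A call has 1 to 10 rows; each row is the pose to reach, as a shift and turn from the pose measured when the call began, along the tool's axes at that moment; what a row does not reach only later rows make up. A row lasts 1/12 s, in which the tool goes at most 41.7 mm and 7.16 degrees, less where a joint would pass 70% of its speed; a pose out of reach is approached as far as the arm can. A call with a gripper value outside its range is refused whole. The fingers move at their own pace and stop on an object; the grip force is fixed at half the most. Time passes only in rows, so rows that repeat a pose let the fingers close. It gives the time, the measured TCP pose, the force and the opening at its end, in the units of the state.
- observe(): the state, without advancing time (a new reading comes with each control period).
- capture(name): name is "side" or "top"; returns (picture, depth): 480x640x3 uint8, red, green, blue; 480x640 float32, m along the optical axis (not along the pixel's ray), 0 where there is no reading.
- calibration(name): a dict with "vertical_fov" (degrees; the focal length in pixels is half the picture's height over the tangent of half this angle, whatever the lens; pixels are square), "cx", "cy" (the principal point, pixels), "R" (3x3) and "t" (3): a world point X has camera coordinates R X + t. Camera axes: x right, y down, z forward; pixel columns grow to the right and rows downward; lengths in m; the calibration is good to about 2 mm. A picture is of the moment at which its call begins. calibration takes no time and is no camera call.
- close_job(): hands the job in, once; it reports no verdict.
Trained networks look in the newest picture that a camera, given by its name, has taken for a name from the list of things; names that differ only in an ending like _2 or _b are one class to them, and where a whole thing is asked for, a point or a joint stands for the part that bears it (a point fixed in the world has none). Each returns a list of dicts, best first, with "confidence" (0 to 1); they miss things now and then, are a little off and sometimes report something else, mostly with a low value. They report only what shows in the picture. A call takes as long as a camera call. They do not tell look-alikes from the thing itself.
- search_frame(target, camera): "point" ([x, y, z] in m, in world coordinates, good to about 4 mm: the middle of the surface that is visible of it).
The state is a dict: "time_s": time; "joint_pos": joint angles; "qd": joint speeds; "tau": joint torques, N m; "tcp_pos": TCP position; "ee_rot": TCP orientation; "ft_force": force on the tool from outside, world axes, zero at the start; "moment": the same for the moment, N m; "gripper_width": opening from 0.0 (shut) to 1.0 (fully open).
Only numpy, scipy, OpenCV 4.12 (cv2) and the standard library are available. Lean on these libraries where they do the work, as an engineer would, in place of code of your own. Each camera call takes 0.05 s, during which the arm holds its last target.

### The job

Build up the ring stack on the spool stand's stepped upright spindle: first the wide blue collar, then the aluminium spacer, then the small brass bush, each pushed straight down over its spring leaves until it sits fully home on what is below it, and let go before the next is fetched. They are a close fit and the spindle is not exactly in the middle of its foot, so feel for each step and press gently, never forcing a ring with more than about 25 newtons. Leave the vase and the scraper where they are.

Things in the scene. Friction and masses are not known exactly. Their poses are not given: they have to be found in the camera images.
- foot (a point): on the centre line of the fixed stand's grey round foot (130 mm wide), at the height of the seat: the housing's flat top, 62 mm wide, 44 mm over the bench. Spindle above the seat: 28 mm thick from 0 to 14 mm, 20 mm from 14 to 30, 12 mm from 30 to its flat tip at 54, square edges. The housing is bolted down through slots: its spindle is upright but stands up to 5.5 mm off this line, any way
- collar_mid (a point): centre, half-way up, of the loose blue ring: 50 mm outside, bore 29 mm, 16 mm high, 40 g, lying flat; z up, along the bore. Goes round the 28 mm step and rests on the seat. On every step three brass spring leaves grip the bore from about 6 mm below the step's top edge (bush: from about 12 mm); pushing over them takes some 4 to 10 N and no ring slides home by its own weight
- spacer_mid (a point): centre, half-way up, of the loose aluminium ring: 40 mm outside, bore 21 mm, 16 mm high, 45 g, lying flat; z up, along the bore. Goes round the 20 mm step and, home, rests on top of the collar
- bush_mid (a point): centre, half-way up, of the loose brass ring: 30 mm outside, bore 13 mm, 18 mm high, about 85 g, lying flat; z up, along the bore. Goes round the 12 mm top step and, home, rests on top of the spacer
- vase_mid (a point): centre of a dark grey ribbed printed vase, 78 mm high, 72 mm wide, standing on the bench; not part of the job
- scraper_grip (a point): point on the black handle of a scraper, 200 mm long, lying on the bench; not part of the job
Not all that is in view belongs to the job. What is meant by the part that bears spacer_mid is not pink, and is the smaller of those in its own colour.

How it is judged:
By the outcome, as a careful person would: the job done as asked, in the order asked, and still so for the second after the job is handed in, with the robot touching nothing.
It also fails if it takes over 72 s, if anything falls off the work surface, if the arm or the gripper's body presses on something with over 40 N, if the wrist force passes 120 N, or if a joint passes its speed limit or range.

## Working session

There is one attempt and no reset: what is moved stays moved. The work goes in short steps, Python scripts to look and compute and a tool call to move; the robot and the scene stay as the last step left them, time stands still between calls to the robot, and variables do not carry over. Pictures are saved under pics/ and viewed, and the job is handed in when it is done.

Besides the shell and the picture viewer there is one more tool, called after "Call:" as name(argument=value, ...), one argument or row to a line, values as JSON. apply_moves: Moves the arm, as the interface text tells. Its arguments: {"type":"object","properties":{"moves":{"type":"array"}},"required":["moves"]}

```bash
mkdir -p pics; cat > h.py <<'E'
from workcell import *
import numpy as np, cv2
def cam(n):
    c=calibration(n); f=240/np.tan(np.radians(c["vertical_fov"]/2)); return c,f
def pix2w(n,u,v,d):
    c,f=cam(n); p=np.array([(u-c["cx"])/f*d,(v-c["cy"])/f*d,d]); return np.array(c["R"]).T@(p-np.array(c["t"]))
def w2pix(n,X):
    c,f=cam(n); p=np.array(c["R"])@np.array(X)+np.array(c["t"]); return p[0]/p[2]*f+c["cx"],p[1]/p[2]*f+c["cy"],p[2]
E
python3 - <<'E'
from h import *
for n in("side","top"):
    im,d=capture(n); cv2.imwrite(f"pics/{n}0.png",im[:,:,::-1]); np.savez(f"{n}0.npz",im=im,d=d)
    c=calibration(n); print(n,c)
    for t in("foot","collar_mid","spacer_mid","bush_mid","vase_mid","scraper_grip"):
        for r in search_frame(t,n): print(t,np.round(r["point"],4),round(r["confidence"],2),np.round(w2pix(n,r["point"]),0))
s=observe(); print({k:np.round(v,3) for k,v in s.items()})
E
```

```text
side {'vertical_fov': 49.368580671991396, 'cx': 314.9476090408465, 'cy': 245.40360232821794, 'R': array([[-0.85928345, -0.51133586,  0.01294523],
       [-0.2666431 ,  0.42620059, -0.86443885],
       [ 0.43650132, -0.74624975, -0.50257129]]), 't': array([0.45108747, 0.18050856, 0.76447986])}
foot [ 0.5174 -0.0587  0.0182] 0.98 [334. 246.   1.]
collar_mid [0.4852 0.3868 0.0176] 0.56 [189. 400.   1.]
spacer_mid [0.4885 0.2332 0.0204] 0.92 [257. 332.   1.]
spacer_mid [0.5606 0.2778 0.0124] 0.88 [202. 336.   1.]
spacer_mid [0.5773 0.1951 0.0139] 0.57 [228. 304.   1.]
bush_mid [0.4102 0.1897 0.0142] 0.65 [316. 337.   1.]
scraper_grip [ 0.6389 -0.2422  0.0045] 0.96 [326. 204.   1.]
top {'vertical_fov': 55.12591886271717, 'cx': 324.19059224002893, 'cy': 237.4485234644632, 'R': array([[-0.01595938, -0.999865  , -0.00390908],
       [-0.99358751,  0.01629661, -0.11188509],
       [ 0.11193369,  0.0020984 , -0.99371346]]), 't': array([0.03183368, 0.53081479, 0.96694969])}
foot [ 0.523  -0.0782  0.014 ] 0.73 [370. 241.   1.]
collar_mid [0.4849 0.3801 0.0163] 0.67 [161. 262.   1.]
collar_mid [ 
[... 258 characters left out ...]
95.   1.]
vase_mid [ 0.435  -0.2825  0.0816] 0.59 [475. 279.   1.]
scraper_grip [ 0.6411 -0.2453  0.0064] 0.57 [443. 188.   1.]
{'time_s': np.float64(0.7), 'joint_pos': array([ 6.8325e+01,  1.1836e+01,  8.8320e+01,  1.0000e-03,  7.9841e+01,
       -8.6240e+00]), 'qd': array([ 0.07 ,  0.001, -0.065,  0.068, -0.046,  0.058]), 'tau': array([-1.0000e-03, -3.8294e+01, -2.9189e+01, -0.0000e+00,  1.0000e-03,
        0.0000e+00]), 'tcp_pos': array([0.13 , 0.56 , 0.195]), 'ee_rot': array([[ 0.226,  0.974,  0.   ],
       [ 0.974, -0.226,  0.   ],
       [ 0.   , -0.   , -1.   ]]), 'ft_force': array([-0.158, -0.611, -0.109]), 'moment': array([-0.009,  0.02 ,  0.03 ]), 'gripper_width': np.float64(1.0)}
```

View pics/side0.png

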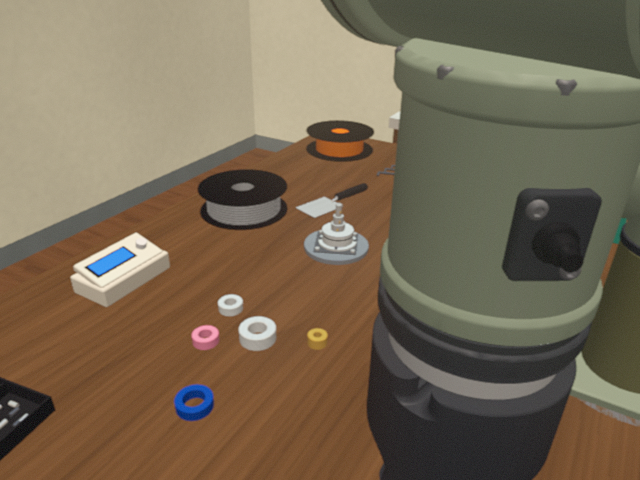

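View pics/top0.png

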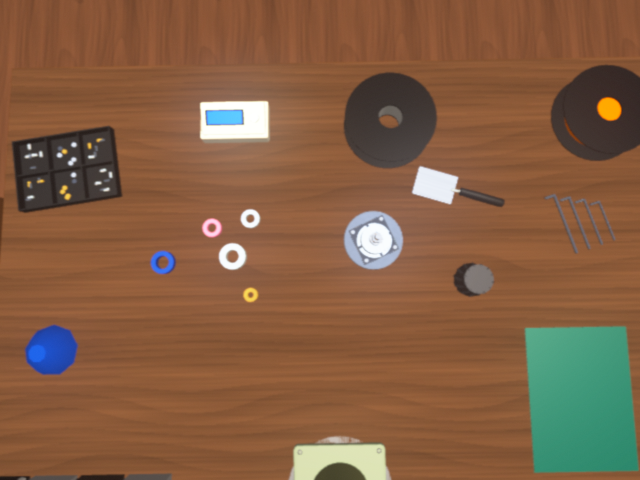

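```bash
python3 - <<'E'
import numpy as np,cv2
im=np.load("top0.npz")["im"][190:320,130:300,::-1]
a=cv2.resize(im,None,fx=4.5,fy=4.5,interpolation=cv2.INTER_CUBIC); cv2.imwrite("pics/tc0.png",a)
im=np.load("side0.npz")["im"][290:430,160:350,::-1]
cv2.imwrite("pics/sc0.png",cv2.resize(im,None,fx=4,fy=4,interpolation=cv2.INTER_CUBIC))
E
```

```text
(no output)
```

View pics/tc0.png

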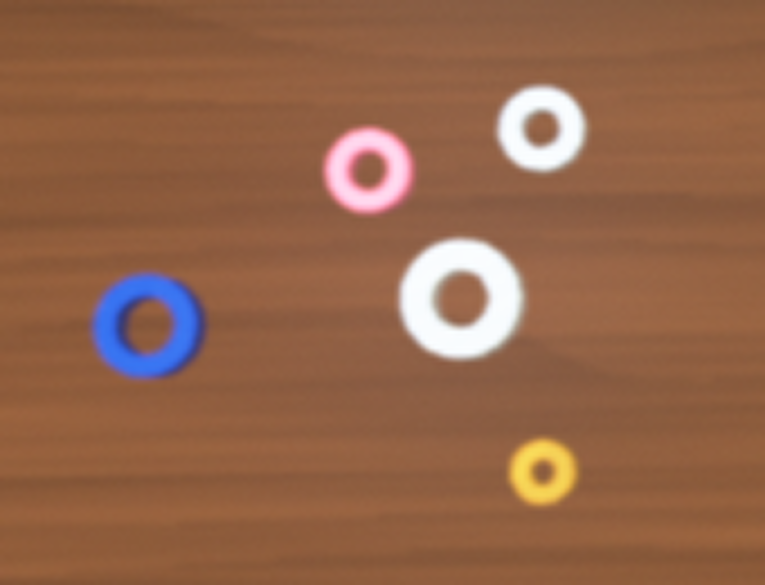

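View pics/sc0.png

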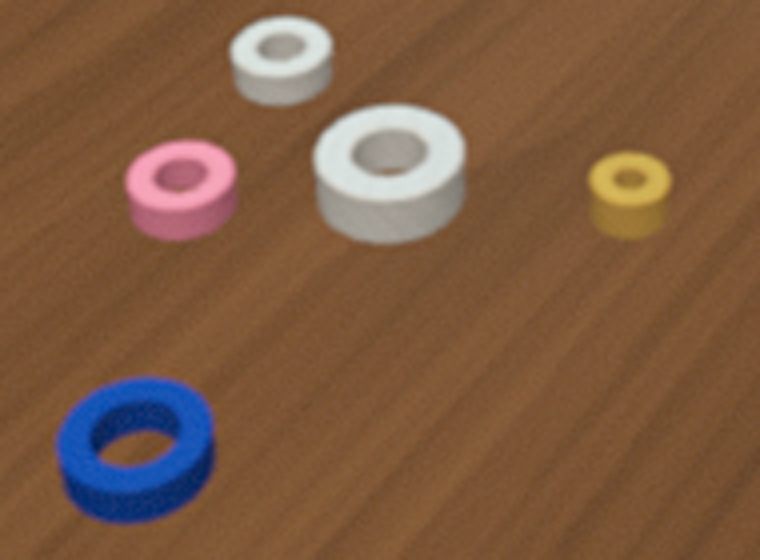

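Spacer candidates in the top picture are pink (212,228), the large white ring (233,256) and the small white ring (250,218). The small white one fits: it isn't pink, and it is the smaller of the two aluminium-coloured rings. The crop confirms this. The blue collar is at (162,262), the bush at (250,295) and the stand at (374,240).

```bash
cat > m.py <<'E'
from h import *
def cloud(n,d):
    c,f=cam(n); v,u=np.mgrid[0:480,0:640]; P=np.stack([(u-c["cx"])/f*d,(v-c["cy"])/f*d,d],-1)-np.array(c["t"]); W=P@np.array(c["R"]); W[d==0]=np.nan; return W
def plane(n,u,v,z):
    a=pix2w(n,u,v,.5);b=pix2w(n,u,v,1.5); return a+(b-a)*(z-a[2])/(b[2]-a[2])
E
python3 - <<'E'
from m import *
hs={"collar":(.4852,.3835,.016),"spacer":(.5809,.188,.016),"big":(.49,.228,.02),"pink":(.559,.27,.016),"bush":(.4102,.188,.018)}
for n in("top","side"):
    z=np.load(n+"0.npz"); im,d=z["im"],z["d"]; W=cloud(n,d)
    wood=W[(np.abs(W[...,0]-.5)<.12)&(np.abs(W[...,1]-.3)<.12)]; print(n,"bench z med",np.nanmedian(wood[:,2]))
    for k,(x,y,h) in hs.items():
        m=(np.hypot(W[...,0]-x,W[...,1]-y)<.04)&(W[...,2]>h*.8)
        if m.sum()<5: print(k,"few");continue
        p=W[m]; (cu,cv),r=cv2.minEnclosingCircle(p[:,:2].astype(np.float32)); print(n,k,m.sum(),np.round([cu,cv,r,np.median(p[:,2])],4))
        # colour: contour of the ring vs wood
        m8=m.astype(np.uint8)
        (e)=cv2.fitEllipse(cv2.convexHull(np.argwhere(m)[:,::-1].astype(np.int32))); q=plane(n,*e[0],h); print("   ell",np.round(q,4),np.round(e[1],1), "expect",)
    # stand
    for lo,hi in((.044-.004,.05),(.053,.062),(.068,.078),(.09,.11)):
        m=(np.hypot(W[...,0]-.52,W[...,1]+.075)<.06)&(W[...,2]>lo)&(W[...,2]<hi)
        p=W[m]
        if len(p)>2:(cu,cv),r=cv2.minEnclosingCircle(p[:,:2].astype(np.float32)); print(n,"stand",lo,len(p),np.round([cu,cv,r],4),np.round(np.median(p,0),4))
    crop=im[205:275,335:415] if n=="top" else im[185:270,290:385]
    cv2.imwrite(f"pics/{n}stand.png",cv2.resize(crop[:,:,::-1],None,fx=7,fy=7,interpolation=cv2.INTER_CUBIC))
E
```

```text
top bench z med -0.0005812424587218252
top collar 244 [0.4846 0.379  0.0253 0.0154]
   ell [0.4846 0.3784 0.016 ] [21.9 23.1] expect
top spacer 156 [0.5785 0.1863 0.0202 0.0154]
   ell [0.5785 0.1864 0.016 ] [17.1 18.1] expect
top big 390 [0.495  0.2244 0.0285 0.0215]
   ell [0.495  0.2243 0.02  ] [25.5 26.1] expect
top pink 170 [0.5594 0.2715 0.0204 0.015 ]
   ell [0.5593 0.2709 0.016 ] [17.4 17.9] expect
top bush 115 [0.4111 0.1851 0.0151 0.0172]
   ell [0.4112 0.185  0.018 ] [13.3 13.8] expect
top stand 0.039999999999999994 493 [ 0.5252 -0.0863  0.0312] [ 0.5243 -0.0848  0.0432]
top stand 0.053 58 [ 0.5253 -0.0861  0.0143] [ 0.5211 -0.0815  0.057 ]
top stand 0.068 39 [ 0.5247 -0.0855  0.0098] [ 0.5212 -0.0823  0.0733]
top stand 0.09 32 [ 0.525  -0.0858  0.0059] [ 0.5249 -0.0857  0.0973]
side bench z med -0.00022282912142787867
side collar 638 [0.4849 0.3805 0.0259 0.0154]
   ell [0.4832 0.3823 0.016 ] [28.8 39.7] expect
side spacer 220 [0.5786 0.189  0.0212 0.0152]
   ell [0.5773 0.1906 0.016 ] [15.1 24.2] expect
side big 627 [0.4933 0.2265 0.0297 0.0216]
   ell [0.4935 0.2281 0.02  ] [26.3 37.3] expect
side pink 294 [0.5598 0.2732 0.021  0.0153]
   ell [0.5575 0.275  0.016 ] [17.8 26.5] expect
side bush 195 [0.4107 0.1875 0.0155 0.0172]
   ell [0.4095 0.1895 0.018 ] [14.3 19.6] expect
side stand 0.039999999999999994 312 [ 0.525  -0.0836  0.0321] [ 0.517  -0.0742  0.0433]
side stand 0.053 72 [ 0.5233 -0.0834  0.0157] [ 0.52   -0.0766  0.0571]
side stand 0.068 52 [ 0.5232 -0.0844  0.011 ] [ 0.5222 -0.0807  0.0727]
side stand 0.09 33 [ 0.5243 -0.0856  0.0079] [ 0.5241 -0.0814  0.0954]
```

View pics/topstand.png

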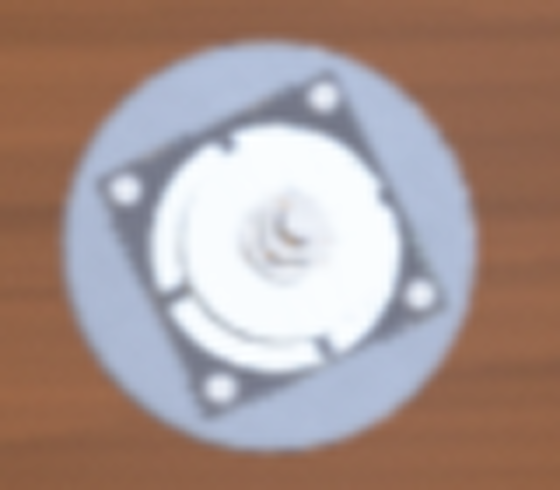

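View pics/sidestand.png

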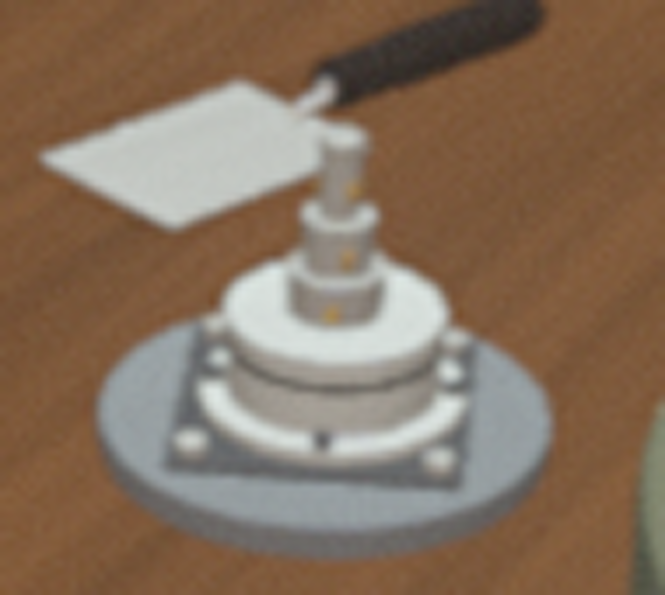

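```bash
cat > go.py <<'E'
import sys
from h import *
def st():
    s=observe(); R=np.array(s["ee_rot"]); p=np.array(s["tcp_pos"]); print("t",round(float(s["time_s"]),2),"tcp",np.round(p*1000,2),"F",np.round(s["ft_force"],2),"M",np.round(s["moment"],2),"w",round(float(s["gripper_width"])*85.4,2),"xang",round(float(np.degrees(np.arctan2(R[1,0],R[0,0]))),2),"tilt",np.round(R[:2,2],4)); return s,R,p
if __name__=="__main__":
    s,R,p=st()
    if len(sys.argv)>1:
        x=[float(a) for a in sys.argv[1:4]]; print("tool d",np.round(R.T@(np.array(x)-p),4))
        if len(sys.argv)>4: 
            a=np.arctan2(R[1,0],R[0,0]); print("turn",round(-(np.radians(float(sys.argv[4]))-a),4))
E
python3 go.py .4846 .3787 .06 90
```

```text
t 0.7 tcp [129.87 560.16 195.21] F [-0.16 -0.61 -0.11] M [-0.01  0.02  0.03] w 85.37 xang 76.95 tilt [0.     0.0001]
tool d [-0.0967  0.3865  0.1352]
turn -0.2278
```

Call:
apply_moves(
  moves=[0.065, -0.0967, 0.3865, 0.06, -0.2278, 0.065, -0.0967, 0.3865, 0.06, -0.2278, 0.065, -0.0967, 0.3865, 0.06, -0.2278, 0.065, -0.0967, 0.3865, 0.06, -0.2278, 0.065, -0.0967, 0.3865, 0.06, -0.2278, 0.065, -0.0967, 0.3865, 0.06, -0.2278, 0.065, -0.0967, 0.3865, 0.06, -0.2278, 0.065, -0.0967, 0.3865, 0.06, -0.2278, 0.065, -0.0967, 0.3865, 0.1352, -0.2278, 0.065, -0.0967, 0.3865, 0.1352, -0.2278],
)

```text
time_s: 1.53
tcp_pos: [0.4721, 0.3872, 0.0841]
ee_rot: [[0.002, 1.0, 0.006], [1.0, -0.002, 0.004], [0.004, 0.006, -1.0]]
ft_force: [-0.1, 0.8, -0.5]
gripper_width: 0.757
```

```bash
python3 go.py .4846 .3787 .002 90
```

```text
t 1.53 tcp [472.12 387.25  84.14] F [-0.08  0.78 -0.52] M [ 0.01  0.01 -0.01] w 64.64 xang 89.9 tilt [0.0059 0.0036]
tool d [-0.0088  0.012   0.0822]
turn -0.0017
```

Call:
apply_moves(
  moves=[0.065, -0.0086, 0.0123, 0.03, 0, 0.065, -0.0086, 0.0123, 0.03, 0, 0.065, -0.0086, 0.0123, 0.03, 0],
)

```text
time_s: 1.78
tcp_pos: [0.4833, 0.3771, 0.0518]
ee_rot: [[0.004, 1.0, 0.001], [1.0, -0.004, 0.001], [0.001, 0.001, -1.0]]
ft_force: [-0.8, 0.8, 1.0]
gripper_width: 0.761
```

```bash
python3 go.py .4846 .3787 .002 90
```

```text
t 1.78 tcp [483.35 377.08  51.79] F [-0.82  0.76  1.04] M [0.01 0.04 0.03] w 65.0 xang 89.78 tilt [0.0008 0.0012]
tool d [0.0016 0.0012 0.0498]
turn -0.0039
```

Call:
apply_moves(
  moves=[0.065, 0.0016, 0.0012, 0.04, -0.004, 0.065, 0.0016, 0.0012, 0.049, -0.004, 0.065, 0.0016, 0.0012, 0.049, -0.004, 0.03, 0.0016, 0.0012, 0.049, -0.004, 0.03, 0.0016, 0.0012, 0.049, -0.004, 0.03, 0.0016, 0.0012, 0.049, -0.004, 0.03, 0.0016, 0.0012, 0.049, -0.004, 0.03, 0.0016, 0.0012, 0.049, -0.004],
)

```text
time_s: 2.45
tcp_pos: [0.4855, 0.3794, 0.0044]
ee_rot: [[-0.0, 1.0, 0.003], [1.0, 0.0, 0.003], [0.003, 0.003, -1.0]]
ft_force: [-0.5, 0.3, -0.7]
gripper_width: 0.35
```

```bash
python3 go.py .4846 .3787 .002 90; python3 - <<'E'
from h import *
for n in("side","top"):
    im,d=capture(n); cv2.imwrite(f"pics/{n}1.png",cv2.resize((im[330:450,120:280] if n=="side" else im[200:320,100:260])[:,:,::-1],None,fx=4,fy=4))
E
```

```text
t 2.45 tcp [485.51 379.44   4.43] F [-0.52  0.25 -0.69] M [0.04 0.02 0.  ] w 29.88 xang 90.02 tilt [0.0032 0.0026]
tool d [-0.0007 -0.0009  0.0024]
turn 0.0003
```

View pics/side1.png

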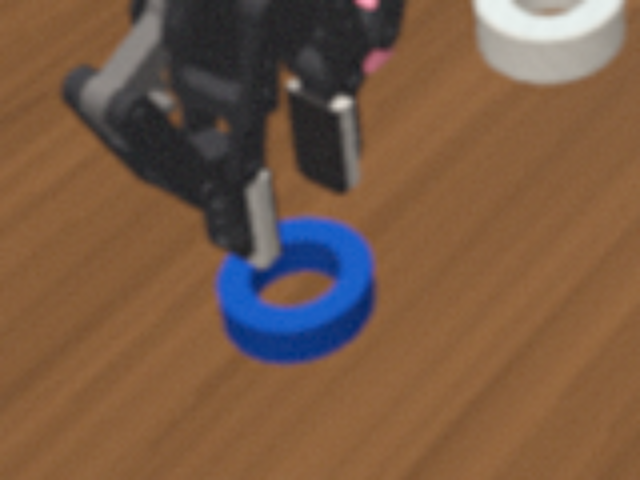

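```bash
python3 - <<'E'
from m import *
for n in("side","top"):
    im,d=capture(n); np.savez(n+"1.npz",im=im,d=d); W=cloud(n,d)
    m=(np.hypot(W[...,0]-.485,W[...,1]-.379)<.06)&(W[...,2]>.004)&(im.max(2)<110)&(im[...,2]<100)
    p=W[m]; print(n,len(p)); 
    for lo in np.arange(0,.08,.005):
        q=p[(p[:,2]>=lo)&(p[:,2]<lo+.005)]
        if len(q): print(round(lo,3),len(q),np.round([q[:,0].min(),q[:,0].max(),q[:,1].min(),q[:,1].max()],3))
    v,u=np.mgrid[0:480,0:640]
    g=m&(W[...,2]<.04); 
W=cloud("side",np.load("side1.npz")["d"])
for (a,b) in((260,200),(262,240),(262,258),(335,150),(335,180),(340,110),(250,230),(235,245)):
    u,v=120+a//4,330+b//4; print((a,b),np.round(W[v,u],4))
E
```

```text
side 10017
0.0 2 [0.463 0.502 0.369 0.381]
0.005 3 [0.463 0.5   0.37  0.402]
0.01 1 [0.497 0.497 0.373 0.373]
0.04 30 [0.473 0.494 0.361 0.401]
0.045 52 [0.472 0.495 0.353 0.407]
0.05 74 [0.472 0.496 0.35  0.408]
0.055 76 [0.471 0.494 0.351 0.409]
0.06 84 [0.472 0.493 0.35  0.408]
0.065 79 [0.472 0.493 0.35  0.408]
0.07 65 [0.472 0.496 0.353 0.408]
0.075 63 [0.472 0.496 0.354 0.408]
top 1348
0.0 1 [0.487 0.487 0.354 0.354]
0.005 1 [0.485 0.485 0.354 0.354]
(260, 200) [0.4729 0.3996 0.0698]
(262, 240) [0.4751 0.4    0.0522]
(262, 258) [0.4752 0.4009 0.046 ]
(335, 150) [0.4757 0.3648 0.0617]
(335, 180) [0.479  0.3634 0.0451]
(340, 110) [0.4728 0.362  0.0779]
(250, 230) [0.4762 0.403  0.0592]
(235, 245) [0.4792 0.4076 0.0549]
```

View pics/top1.png

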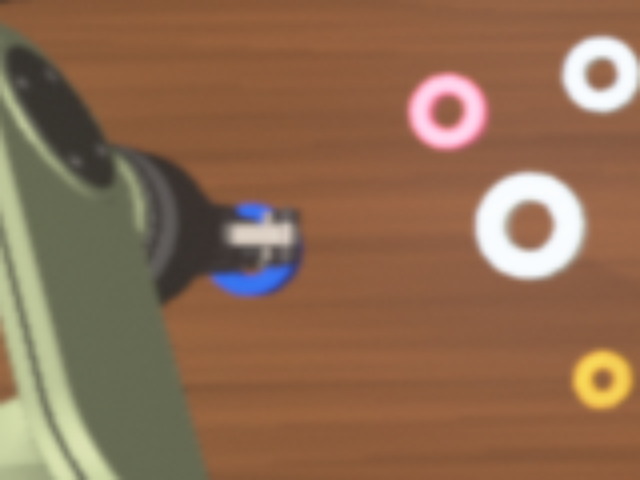

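```bash
python3 - <<'E'
from m import *
from go import st
s,R,p=st(); print(np.round(s["joint_pos"],2),np.round(s["qd"],2))
for n in("side","top"):
    im,d=capture(n); np.savez(n+"2.npz",im=im,d=d); cv2.imwrite(f"pics/{n}2.png",im[:,:,::-1])
    W=cloud(n,d)
st()
W=cloud("side",np.load("side2.npz")["d"])
m=(np.hypot(W[...,0]-.485,W[...,1]-.379)<.04)&(W[...,2]>.02)&(W[...,2]<.07)
p=W[m]; print(np.round(p.min(0),4))
E
```

```text
t 2.65 tcp [484.78 378.77   3.13] F [-0.22 -0.65  0.16] M [-0.05 -0.06  0.  ] w 29.86 xang 90.0 tilt [0.0013 0.0015]
[ 2.993e+01  2.873e+01  9.055e+01  4.000e-02  6.061e+01 -6.009e+01] [-0.07  0.27  0.19  0.09  0.03 -0.04]
t 2.75 tcp [484.61 378.64   2.81] F [-0.28 -1.37 -0.3 ] M [ 0.03 -0.   -0.01] w 30.23 xang 90.0 tilt [0.0008 0.0012]
[0.4715 0.3493 0.0389]
```

View pics/side2.png

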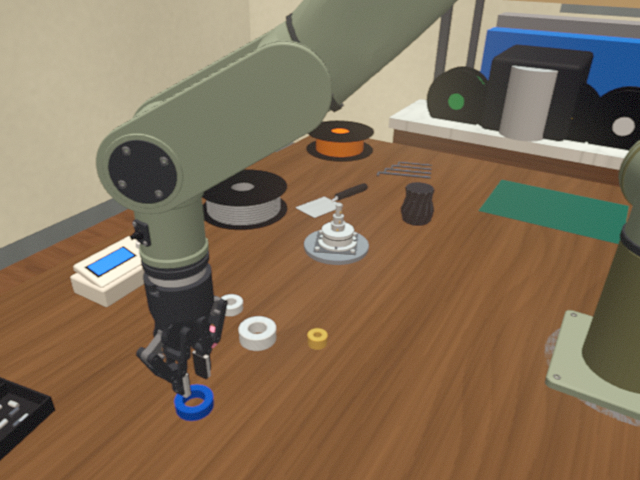

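The side picture disagrees with the reported TCP. With the TCP reported at z≈3 mm, the fingertips at (188,390) are visibly above the blue ring at z≈39 mm, so they hang about 36 mm higher than reported. No force is felt, which fits. I'll trust the camera, reopen and go lower with care.

Call:
apply_moves(
  moves=[0.065, 0, 0, 0, 0, 0.065, 0, 0, 0, 0, 0.065, 0, 0, 0, 0, 0.065, 0, 0, 0.01, 0, 0.065, 0, 0, 0.018, 0, 0.065, 0, 0, 0.025, 0, 0.065, 0, 0, 0.025, 0, 0.065, 0, 0, 0.025, 0],
)

```text
time_s: 3.42
tcp_pos: [0.4836, 0.3781, -0.0236]
ee_rot: [[-0.0, 1.0, -0.002], [1.0, 0.0, -0.0], [-0.0, -0.002, -1.0]]
ft_force: [-0.2, -0.4, 0.3]
gripper_width: 0.758
```

```bash
cat > look.py <<'E'
from m import *
from go import st
import sys
tag=sys.argv[1]; n=sys.argv[2]
st()
im,d=capture(n); np.savez("last_%s.npz"%n,im=im,d=d)
x,y,z=[float(a) for a in sys.argv[3:6]]; hw=int(sys.argv[6])
u,v,_=w2pix(n,[x,y,z]); u,v=int(u),int(v)
u0,v0=max(u-hw,0),max(v-hw*3//4,0)
c=im[v0:v0+hw*3//2,u0:u0+2*hw,::-1]; k=760/(2*hw)
cv2.imwrite(f"pics/{tag}.png",cv2.resize(c,None,fx=k,fy=k,interpolation=cv2.INTER_CUBIC)[:600])
W=cloud(n,d)
m=(np.hypot(W[...,0]-x,W[...,1]-y)<.07)&(im.max(2)<90)&(W[...,2]>.003)
p=W[m]
for lo in np.arange(0,.16,.005):
    q=p[(p[:,2]>=lo)&(p[:,2]<lo+.005)]
    if len(q)>4: print(round(lo,3),len(q),np.round([q[:,0].min(),q[:,0].max(),q[:,1].min(),q[:,1].max(),q[:,2].min()],4))
E
python3 look.py s3 side .485 .379 .03 70|head -12
```

```text
t 3.42 tcp [483.58 378.09 -23.62] F [-0.19 -0.42  0.31] M [0.03 0.01 0.04] w 64.77 xang 90.0 tilt [-0.0015 -0.0002]
0.02 32 [0.4719 0.4918 0.344  0.4185 0.0202]
0.025 48 [0.4712 0.492  0.3439 0.4241 0.0253]
0.03 68 [0.4711 0.4916 0.3317 0.4251 0.03  ]
0.035 70 [0.4715 0.4924 0.3442 0.425  0.035 ]
0.04 66 [0.4711 0.491  0.3328 0.425  0.0401]
0.045 65 [0.4714 0.4912 0.3321 0.4252 0.0451]
0.05 57 [0.4718 0.4925 0.3329 0.4247 0.0501]
0.055 47 [0.4704 0.4888 0.3358 0.4257 0.0552]
0.06 87 [0.4688 0.4917 0.3191 0.4373 0.0602]
0.065 168 [0.4686 0.492  0.3153 0.4426 0.065 ]
0.07 292 [0.4687 0.4947 0.3135 0.4435 0.07  ]
```

View pics/s3.png

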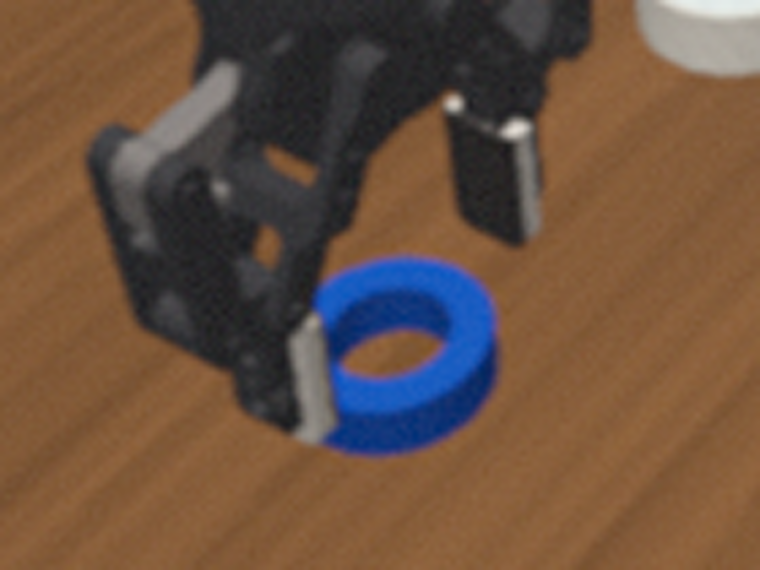

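Call:
apply_moves(
  moves=[0.065, 0.0006, 0.001, 0.006, 0, 0.065, 0.0006, 0.001, 0.0115, 0, 0.065, 0.0006, 0.001, 0.0115, 0, 0.065, 0.0006, 0.001, 0.0115, 0, 0.045, 0.0006, 0.001, 0.0115, 0, 0.045, 0.0006, 0.001, 0.0115, 0, 0.045, 0.0006, 0.001, 0.0115, 0, 0.045, 0.0006, 0.001, 0.0115, 0],
)

```text
time_s: 4.13
tcp_pos: [0.4859, 0.3795, -0.0336]
ee_rot: [[-0.0, 1.0, 0.001], [1.0, 0.0, 0.001], [0.001, 0.001, -1.0]]
ft_force: [-0.2, -0.6, 3.0]
gripper_width: 0.558
```

```bash
python3 look.py s4 side .485 .379 .03 70|head -6
```

```text
t 4.13 tcp [485.95 379.46 -33.63] F [-0.23 -0.57  3.05] M [-0.   -0.04  0.03] w 47.68 xang 90.0 tilt [0.0013 0.0014]
0.01 16 [0.4736 0.5008 0.3528 0.4162 0.0105]
0.015 50 [0.4736 0.4949 0.3438 0.4173 0.0151]
0.02 66 [0.4728 0.4938 0.3425 0.4177 0.0201]
0.025 69 [0.4728 0.4943 0.3425 0.4175 0.025 ]
0.03 64 [0.4727 0.4948 0.3425 0.4181 0.0301]
```

View pics/s4.png

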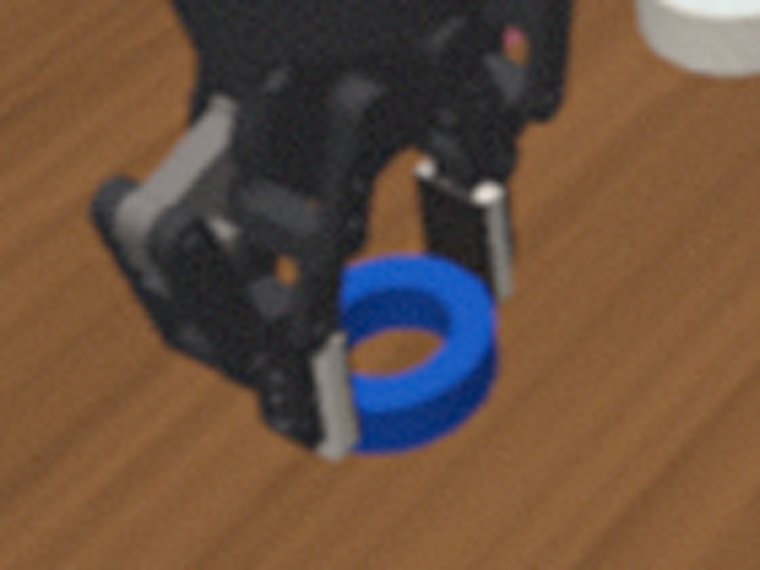

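Call:
apply_moves(
  moves=[0.062, 0, 0, 0, 0, 0.062, 0, 0, 0, 0, 0.062, 0, 0, 0, 0.1, 0.062, 0, 0, 0, 0.22, 0.062, 0, 0, 0, 0.34, 0.062, 0, 0, 0, 0.46, 0.062, 0, 0, 0, 0.58, 0.062, 0, 0, 0, 0.7, 0.062, 0, 0, 0, 0.82, 0.062, 0, 0, 0, 0.94],
)

```text
time_s: 5.02
tcp_pos: [0.4855, 0.3792, -0.0341]
ee_rot: [[0.811, 0.585, 0.0], [0.585, -0.811, 0.001], [0.001, -0.0, -1.0]]
ft_force: [-0.2, -0.6, 0.2]
gripper_width: 0.722
```

```bash
python3 go.py .4846 .3795 -.0355 0
```

```text
t 5.02 tcp [485.49 379.21 -34.09] F [-0.2  -0.6   0.24] M [ 0.05  0.02 -0.03] w 61.63 xang 35.8 tilt [0.0004 0.0009]
tool d [-0.0006 -0.0008  0.0014]
turn 0.6249
```

Call:
apply_moves(
  moves=[0.062, 0, 0, 0, 0.12, 0.062, 0, 0, 0, 0.24, 0.062, 0, -0.0003, 0.0015, 0.36, 0.062, 0, -0.0003, 0.0015, 0.48, 0.062, 0, -0.0003, 0.0015, 0.625, 0.062, 0, -0.0003, 0.0015, 0.625, 0.044, 0, -0.0003, 0.0015, 0.625, 0.044, 0, -0.0003, 0.0015, 0.625, 0.044, 0, -0.0003, 0.0015, 0.625, 0.044, 0, -0.0003, 0.0015, 0.625],
)

```text
time_s: 5.85
tcp_pos: [0.4857, 0.3797, -0.0352]
ee_rot: [[1.0, 0.001, 0.001], [0.001, -1.0, 0.001], [0.001, -0.001, -1.0]]
ft_force: [-0.5, 0.4, 2.7]
gripper_width: 0.557
```

```bash
python3 go.py .4846 .3795 0.115 0
```

```text
t 5.85 tcp [485.69 379.68 -35.22] F [-0.47  0.42  2.66] M [-0.01  0.03  0.01] w 47.61 xang 0.07 tilt [0.0011 0.0014]
tool d [-0.0009 -0.     -0.1502]
turn 0.0012
```

Call:
apply_moves(
  moves=[0.04, 0, 0, -0.02, 0, 0.04, 0, 0, -0.06, 0, 0.04, 0, 0.03, -0.1, 0, 0.04, 0.01, 0.07, -0.12, 0, 0.04, 0.039, 0.465, -0.122, 0, 0.04, 0.039, 0.465, -0.122, 0, 0.04, 0.039, 0.465, -0.122, 0, 0.04, 0.039, 0.465, -0.122, 0, 0.04, 0.039, 0.465, -0.122, 0, 0.04, 0.039, 0.465, -0.122, 0],
)

```text
time_s: 6.68
tcp_pos: [0.5123, 0.0683, 0.0832]
ee_rot: [[1.0, 0.003, 0.001], [0.003, -1.0, 0.001], [0.001, -0.001, -1.0]]
ft_force: [1.2, -0.6, -0.5]
gripper_width: 0.559
```

```bash
python3 go.py .525 -.0858 0.086 0
```

```text
t 6.68 tcp [512.27  68.3   83.19] F [ 1.21 -0.6  -0.55] M [-0.02  0.    0.01] w 47.74 xang 0.15 tilt [0.0007 0.0014]
tool d [ 0.0123  0.1541 -0.003 ]
turn 0.0025
```

Call:
apply_moves(
  moves=[0.04, 0.0123, 0.154, -0.003, 0, 0.04, 0.0123, 0.154, -0.003, 0, 0.04, 0.0123, 0.154, -0.003, 0, 0.04, 0.0123, 0.154, -0.003, 0, 0.04, 0.0123, 0.154, -0.003, 0, 0.04, 0.0123, 0.154, -0.003, 0, 0.04, 0.0123, 0.154, -0.003, 0],
)

```text
time_s: 7.27
tcp_pos: [0.5242, -0.0851, 0.0854]
ee_rot: [[1.0, 0.002, -0.001], [0.002, -1.0, 0.002], [-0.001, -0.002, -1.0]]
ft_force: [0.9, 0.3, 0.0]
gripper_width: 0.556
```

```bash
python3 look.py s5 side .525 -.086 .11 60|tail -25; python3 go.py .525 -.0858 0.086 0; cat > ringpos.py <<'E'
from m import *
import sys
E

```

```text
t 7.27 tcp [524.24 -85.12  85.4 ] F [0.91 0.33 0.05] M [-0.05  0.04  0.05] w 47.46 xang 0.14 tilt [-0.0006  0.0025]
0.125 7 [ 0.4889  0.5474 -0.0905 -0.0635  0.1263]
0.13 13 [ 0.4861  0.558  -0.0897 -0.0663  0.13  ]
0.135 24 [ 0.485   0.5584 -0.0964 -0.0733  0.135 ]
0.14 32 [ 0.4856  0.5582 -0.0965 -0.0736  0.1401]
0.145 33 [ 0.4852  0.5588 -0.0935 -0.075   0.1455]
0.15 29 [ 0.4855  0.5584 -0.0969 -0.0741  0.15  ]
0.155 30 [ 0.4858  0.5579 -0.0949 -0.0758  0.155 ]
t 7.32 tcp [524.27 -84.49  85.45] F [-0.29 -0.28  0.28] M [-0.03  0.03  0.02] w 47.89 xang 0.21 tilt [-0.0006  0.0024]
tool d [ 0.0007  0.0013 -0.0006]
turn 0.0037
```

View pics/s5.png

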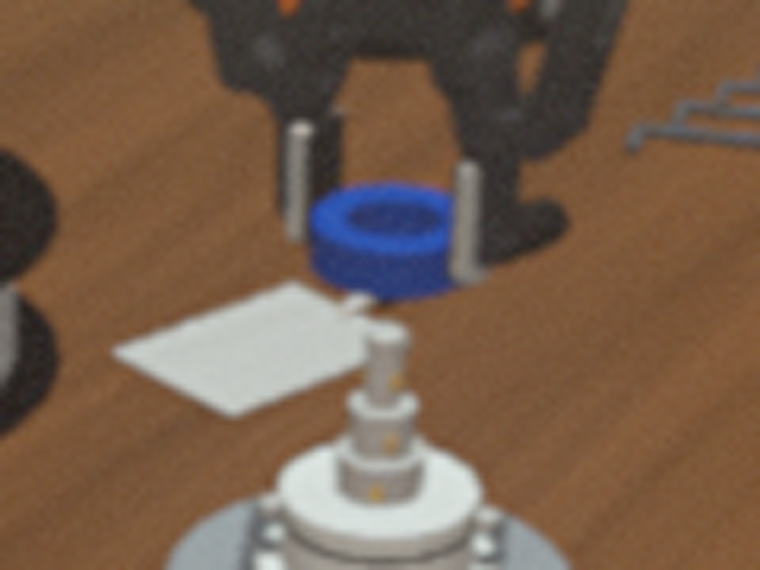

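```bash
cat > blue.py <<'E'
from m import *
z=np.load("last_side.npz"); im,d=z["im"].astype(int),z["d"]; W=cloud("side",d)
m=(im[...,2]>im[...,0]+40)&(np.hypot(W[...,0]-.525,W[...,1]+.086)<.05)
p=W[m]; print(len(p),"z",np.round(np.percentile(p[:,2],[1,50,99]),4))
t=p[p[:,2]>np.percentile(p[:,2],99)-.003]
# known radius fit: least squares circle on outer cloud
(cx,cy),r=cv2.minEnclosingCircle(p[:,:2].astype(np.float32)); print(np.round([cx,cy,r],4),np.round([p[:,0].min(),p[:,0].max(),p[:,1].min(),p[:,1].max()],4))
E
python3 blue.py
```

```text
335 z [0.1214 0.1334 0.1372]
[ 0.5212 -0.0848  0.0285] [ 0.4982  0.5488 -0.1109 -0.0574]
```

Call:
apply_moves(
  moves=[0.04, 0.0007, 0.001, 0.02, 0.003, 0.04, 0.0007, 0.001, 0.035, 0.003, 0.04, 0.0007, 0.001, 0.042, 0.003, 0.04, 0.0007, 0.001, 0.046, 0.003, 0.04, 0.0007, 0.001, 0.05, 0.003, 0.04, 0.0007, 0.001, 0.054, 0.003, 0.04, 0.0007, 0.001, 0.054, 0.003, 0.04, 0.0007, 0.001, 0.054, 0.003],
)

```text
time_s: 7.98
tcp_pos: [0.5253, -0.0853, 0.0318]
ee_rot: [[1.0, 0.001, 0.0], [0.001, -1.0, 0.002], [0.0, -0.002, -1.0]]
ft_force: [-0.1, 0.6, -0.0]
gripper_width: 0.557
```

```bash
python3 look.py s6 side .525 -.086 .08 60|head -1; python3 go.py .525 -.0858 0.031 0;
```

```text
t 7.98 tcp [525.28 -85.35  31.79] F [-0.1   0.59 -0.05] M [0.02 0.03 0.  ] w 47.6 xang 0.05 tilt [0.     0.0021]
t 8.03 tcp [525.44 -85.5   31.97] F [ 0.1  -0.32 -1.06] M [-0.02 -0.   -0.02] w 47.73 xang 0.04 tilt [0.0004 0.002 ]
tool d [-0.0004  0.0003  0.001 ]
turn 0.0007
```

View pics/s6.png

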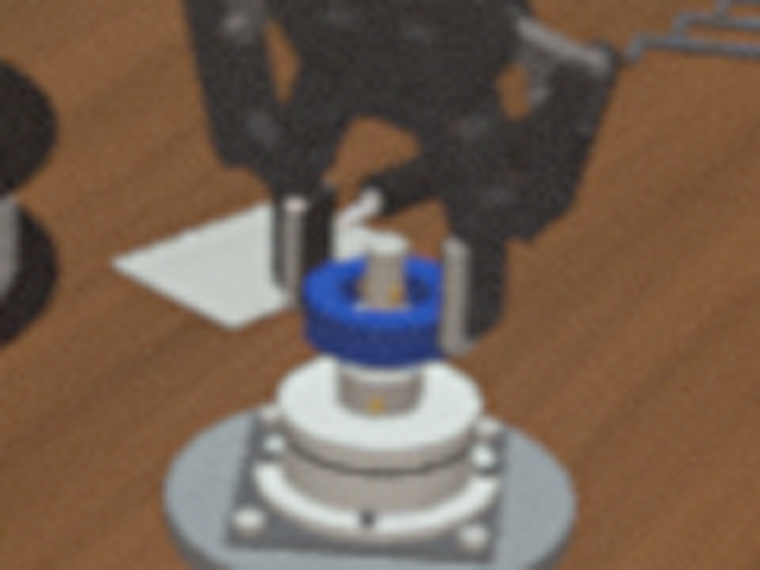

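Call:
apply_moves(
  moves=[0.04, 0.003, 0, 0, 0, 0.04, 0.004, 0, 0, 0, 0.04, 0.005, 0, 0, 0, 0.04, 0.0055, 0, 0, 0, 0.04, 0.0055, 0, 0, 0],
)

```text
time_s: 8.45
tcp_pos: [0.5308, -0.0856, 0.0319]
ee_rot: [[1.0, 0.001, -0.0], [0.001, -1.0, 0.002], [-0.0, -0.002, -1.0]]
ft_force: [-0.6, -1.2, 0.2]
gripper_width: 0.559
```

```bash
python3 go.py .525 -.0858 0.031 0
```

```text
t 8.45 tcp [530.77 -85.61  31.94] F [-0.63 -1.24  0.18] M [-0.06  0.15  0.02] w 47.74 xang 0.04 tilt [-0.0002  0.002 ]
tool d [-0.0058  0.0002  0.0009]
turn 0.0007
```

Call:
apply_moves(
  moves=[0.04, 0.0005, 0, 0, 0, 0.04, 0.001, 0, 0, 0, 0.04, 0.001, 0, 0, 0],
)

```text
time_s: 8.7
tcp_pos: [0.5308, -0.0855, 0.0317]
ee_rot: [[1.0, 0.001, -0.002], [0.001, -1.0, 0.002], [-0.002, -0.002, -1.0]]
ft_force: [-3.6, -1.0, 1.1]
gripper_width: 0.556
```

```bash
python3 go.py
```

```text
t 8.7 tcp [530.83 -85.51  31.69] F [-3.61 -1.    1.09] M [-0.12  0.56  0.02] w 47.51 xang 0.05 tilt [-0.0022  0.0021]
```

Call:
apply_moves(
  moves=[0.04, -0.004, 0, 0, 0, 0.04, -0.0075, 0, 0, 0, 0.04, -0.0085, 0, 0, 0, 0.04, -0.0095, 0, 0, 0, 0.04, -0.0095, 0, 0, 0],
)

```text
time_s: 9.12
tcp_pos: [0.5217, -0.0856, 0.0319]
ee_rot: [[1.0, 0.001, -0.001], [0.001, -1.0, 0.002], [-0.001, -0.002, -1.0]]
ft_force: [0.7, 0.1, -1.1]
gripper_width: 0.558
```

```bash
python3 go.py
```

```text
t 9.12 tcp [521.66 -85.57  31.93] F [ 0.73  0.09 -1.1 ] M [-0.01  0.01  0.02] w 47.66 xang 0.04 tilt [-0.001  0.002]
```

Call:
apply_moves(
  moves=[0.04, -0.0005, 0, 0, 0, 0.04, -0.001, 0, 0, 0, 0.04, -0.001, 0, 0, 0],
)

```text
time_s: 9.37
tcp_pos: [0.5216, -0.0856, 0.0322]
ee_rot: [[1.0, 0.001, 0.001], [0.001, -1.0, 0.002], [0.001, -0.002, -1.0]]
ft_force: [2.2, -0.3, -1.6]
gripper_width: 0.557
```

```bash
python3 go.py
```

```text
t 9.37 tcp [521.56 -85.63  32.2 ] F [ 2.16 -0.27 -1.57] M [-0.01 -0.35 -0.05] w 47.54 xang 0.04 tilt [0.0009 0.0018]
```

Call:
apply_moves(
  moves=[0.04, 0.0046, 0, 0, 0, 0.04, 0.0046, -0.002, 0, 0, 0.04, 0.0046, -0.004, 0, 0, 0.04, 0.0046, -0.005, 0, 0, 0.04, 0.0046, -0.005, 0, 0, 0.04, 0.0046, -0.005, 0, 0],
)

```text
time_s: 9.87
tcp_pos: [0.5261, -0.0811, 0.0322]
ee_rot: [[1.0, 0.001, 0.001], [0.001, -1.0, 0.001], [0.001, -0.001, -1.0]]
ft_force: [-0.4, -2.3, 0.2]
gripper_width: 0.555
```

```bash
python3 go.py
```

```text
t 9.87 tcp [526.15 -81.07  32.17] F [-0.39 -2.3   0.22] M [-0.47 -0.1  -0.  ] w 47.39 xang 0.05 tilt [0.0009 0.0009]
```

Call:
apply_moves(
  moves=[0.04, 0, 0.005, 0, 0, 0.04, 0, 0.0075, 0, 0, 0.04, 0, 0.0085, 0, 0, 0.04, 0, 0.0095, 0, 0, 0.04, 0, 0.0095, 0, 0, 0.04, 0, 0.0095, 0, 0],
)

```text
time_s: 10.37
tcp_pos: [0.526, -0.0904, 0.0321]
ee_rot: [[1.0, 0.001, 0.001], [0.001, -1.0, 0.001], [0.001, -0.001, -1.0]]
ft_force: [-1.0, 0.5, -0.9]
gripper_width: 0.562
```

```bash
python3 go.py
```

```text
t 10.37 tcp [525.98 -90.39  32.1 ] F [-0.97  0.51 -0.91] M [0.13 0.05 0.  ] w 47.97 xang 0.05 tilt [0.0006 0.0013]
```

Call:
apply_moves(
  moves=[0.04, 0, 0.0005, 0, 0, 0.04, 0, 0.0005, 0, 0],
)

```text
time_s: 10.53
tcp_pos: [0.526, -0.0905, 0.0321]
ee_rot: [[1.0, 0.001, 0.001], [0.001, -1.0, 0.002], [0.001, -0.002, -1.0]]
ft_force: [0.6, 1.0, -0.6]
gripper_width: 0.557
```

```bash
python3 go.py
```

```text
t 10.53 tcp [525.96 -90.46  32.07] F [ 0.57  0.99 -0.59] M [ 0.28 -0.05  0.02] w 47.56 xang 0.04 tilt [0.0005 0.0021]
```

Call:
apply_moves(
  moves=[0.04, 0.0002, -0.0047, 0, 0, 0.04, 0.0002, -0.0047, 0, 0, 0.04, 0.0002, -0.0047, 0.004, 0, 0.04, 0.0002, -0.0047, 0.008, 0, 0.04, 0.0002, -0.0047, 0.008, 0, 0.04, 0.0002, -0.0047, 0.008, 0],
)

```text
time_s: 11.03
tcp_pos: [0.5256, -0.0857, 0.0234]
ee_rot: [[1.0, 0.001, -0.001], [0.001, -1.0, 0.002], [-0.001, -0.002, -1.0]]
ft_force: [-0.8, -0.5, -0.3]
gripper_width: 0.557
```

```bash
python3 go.py .5262 -.08575 .019 0
```

```text
t 11.03 tcp [525.6  -85.66  23.44] F [-0.78 -0.52 -0.31] M [ 0.04 -0.   -0.01] w 47.6 xang 0.04 tilt [-0.0007  0.0024]
tool d [0.0006 0.0001 0.0044]
turn 0.0007
```

Call:
apply_moves(
  moves=[0.04, 0.0006, 0, 0, 0, 0.04, 0.0006, 0, 0, 0, 0.04, 0.0006, 0, 0.001, 0, 0.04, 0.0006, 0, 0.002, 0, 0.04, 0.0006, 0, 0.003, 0, 0.04, 0.0006, 0, 0.003, 0],
)

```text
time_s: 11.53
tcp_pos: [0.526, -0.0856, 0.0202]
ee_rot: [[1.0, 0.001, -0.001], [0.001, -1.0, 0.003], [-0.001, -0.003, -1.0]]
ft_force: [0.0, 0.6, -0.8]
gripper_width: 0.558
```

```bash
python3 go.py .5262 -.08575 .019 0
```

```text
t 11.53 tcp [526.   -85.59  20.2 ] F [ 0.01  0.57 -0.76] M [-0.02 -0.04 -0.03] w 47.61 xang 0.04 tilt [-0.0011  0.0025]
tool d [0.0002 0.0002 0.0012]
turn 0.0006
```

Call:
apply_moves(
  moves=[0.04, 0.0001, 0.0001, 0.002, 0, 0.04, 0.0001, 0.0001, 0.004, 0, 0.04, 0.0001, 0.0001, 0.005, 0, 0.04, 0.0001, 0.0001, 0.006, 0],
)

```text
time_s: 11.87
tcp_pos: [0.5261, -0.0857, 0.0141]
ee_rot: [[1.0, 0.001, -0.001], [0.001, -1.0, 0.002], [-0.001, -0.002, -1.0]]
ft_force: [-0.9, -0.1, 1.7]
gripper_width: 0.557
```

```bash
python3 go.py .5262 -.08575 .0088 0
```

```text
t 11.87 tcp [526.09 -85.72  14.08] F [-0.94 -0.15  1.67] M [-0.01  0.05 -0.06] w 47.57 xang 0.04 tilt [-0.0012  0.0025]
tool d [0.0001 0.     0.0053]
turn 0.0006
```

Call:
apply_moves(
  moves=[0.04, 0.0001, 0, 0.001, 0, 0.04, 0.0001, 0, 0.002, 0, 0.04, 0.0001, 0, 0.003, 0, 0.04, 0.0001, 0, 0.004, 0],
)

```text
time_s: 12.2
tcp_pos: [0.5264, -0.0858, 0.0102]
ee_rot: [[1.0, 0.001, -0.001], [0.001, -1.0, 0.002], [-0.001, -0.002, -1.0]]
ft_force: [-0.1, -0.1, 3.7]
gripper_width: 0.557
```

```bash
python3 go.py .5262 -.08575 .0088 0
```

```text
t 12.2 tcp [526.38 -85.78  10.24] F [-0.1  -0.06  3.68] M [-0.1   0.1  -0.03] w 47.59 xang 0.04 tilt [-0.0008  0.0023]
tool d [-0.0002 -0.      0.0014]
turn 0.0007
```

Call:
apply_moves(
  moves=[0.04, 0, 0, 0.0005, 0, 0.04, 0, 0, 0.001, 0, 0.04, 0, 0, 0.0015, 0, 0.04, 0, 0, 0.002, 0, 0.04, 0, 0, 0.002, 0],
)

```text
time_s: 12.62
tcp_pos: [0.5265, -0.0858, 0.0087]
ee_rot: [[1.0, 0.001, -0.001], [0.001, -1.0, 0.002], [-0.001, -0.002, -1.0]]
ft_force: [-1.7, 0.3, 4.0]
gripper_width: 0.559
```

```bash
python3 go.py .5262 -.08575 .0088 0
```

```text
t 12.62 tcp [526.48 -85.78   8.66] F [-1.73  0.28  4.03] M [0.15 0.24 0.02] w 47.76 xang 0.04 tilt [-0.0008  0.0023]
tool d [-0.0003 -0.     -0.0001]
turn 0.0007
```

Call:
apply_moves(
  moves=[0.04, -0.0003, 0, 0.001, 0, 0.04, -0.0003, 0, 0.0015, 0, 0.04, -0.0003, 0, 0.0015, 0],
)

```text
time_s: 12.87
tcp_pos: [0.5265, -0.0858, 0.0086]
ee_rot: [[1.0, 0.001, -0.001], [0.001, -1.0, 0.002], [-0.001, -0.002, -1.0]]
ft_force: [-5.2, 0.8, 10.4]
gripper_width: 0.558
```

```bash
python3 go.py .5262 -.08575 .0088 0
```

```text
t 12.87 tcp [526.48 -85.79   8.58] F [-5.2   0.79 10.39] M [ 0.16  0.62 -0.02] w 47.7 xang 0.05 tilt [-0.0006  0.0023]
tool d [-0.0003 -0.     -0.0002]
turn 0.0009
```

Call:
apply_moves(
  moves=[0.04, -0.0003, 0, 0, 0, 0.062, -0.0003, 0, 0, 0, 0.062, -0.0003, 0, 0, 0, 0.062, -0.0003, 0, 0, 0, 0.062, -0.0003, 0, -0.03, 0, 0.062, -0.0003, 0, -0.07, 0, 0.062, -0.0003, 0, -0.08, 0, 0.062, -0.0003, 0, -0.08, 0],
)

```text
time_s: 13.53
tcp_pos: [0.5301, -0.0872, 0.0929]
ee_rot: [[1.0, 0.001, 0.008], [0.001, -1.0, -0.001], [0.008, 0.001, -1.0]]
ft_force: [1.2, 0.5, 0.3]
gripper_width: 0.724
```

```bash
python3 look.py s7 side .525 -.086 .06 60|head -1; python3 blue.py; python3 go.py .5785 .1864 .02 90
```

```text
t 13.53 tcp [530.09 -87.22  92.88] F [1.19 0.53 0.26] M [-0.04 -0.06 -0.01] w 61.83 xang 0.05 tilt [ 0.0084 -0.0007]
255 z [0.0483 0.0594 0.063 ]
[ 0.5232 -0.0827  0.0258] [ 0.5     0.5483 -0.1081 -0.0571]
t 13.58 tcp [528.04 -86.6   90.47] F [-0.45  0.68  0.63] M [-0.    0.   -0.02] w 61.69 xang 0.05 tilt [0.0039 0.0007]
tool d [ 0.0504 -0.2729  0.0709]
turn -1.57
```

View pics/s7.png

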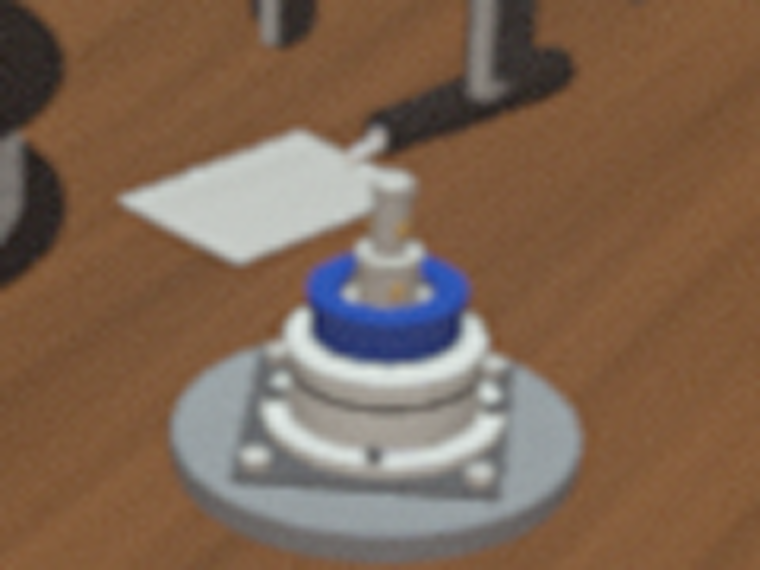

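Side picture: the blue collar sits flush on the white seat, with its top at about 60 mm as expected. Next is the spacer.

Call:
apply_moves(
  moves=[0.055, 0.0504, -0.2729, 0, 0, 0.055, 0.0504, -0.2729, 0, 0, 0.055, 0.0504, -0.2729, 0, 0, 0.055, 0.0504, -0.2729, 0, 0, 0.055, 0.0504, -0.2729, 0.03, 0, 0.055, 0.0504, -0.2729, 0.07, 0, 0.055, 0.0504, -0.2729, 0.07, 0, 0.055, 0.0504, -0.2729, 0.07, 0, 0.055, 0.0504, -0.2729, 0.07, 0],
)

```text
time_s: 14.33
tcp_pos: [0.5738, 0.1878, 0.0155]
ee_rot: [[1.0, 0.005, -0.006], [0.005, -1.0, -0.001], [-0.006, 0.001, -1.0]]
ft_force: [0.0, -0.2, -0.0]
gripper_width: 0.644
```

```bash
python3 go.py .5785 .1864 -.0325 0
```

```text
t 14.33 tcp [573.82 187.83  15.45] F [ 0.   -0.21 -0.04] M [0.   0.   0.01] w 55.0 xang 0.26 tilt [-0.006  -0.0008]
tool d [0.005  0.0014 0.0479]
turn 0.0045
```

Call:
apply_moves(
  moves=[0.055, 0.006, 0.001, 0.02, 0.004, 0.055, 0.006, 0.001, 0.04, 0.004, 0.055, 0.006, 0.001, 0.048, 0.004, 0.055, 0.006, 0.001, 0.048, 0.004, 0.055, 0.006, 0.001, 0.048, 0.004, 0.033, 0.006, 0.001, 0.048, 0.004, 0.033, 0.006, 0.001, 0.048, 0.004, 0.033, 0.006, 0.001, 0.048, 0.004, 0.033, 0.006, 0.001, 0.048, 0.004],
)

```text
time_s: 15.08
tcp_pos: [0.5815, 0.1867, -0.0303]
ee_rot: [[1.0, 0.001, -0.002], [0.001, -1.0, -0.001], [-0.002, 0.001, -1.0]]
ft_force: [-0.4, -2.3, 7.2]
gripper_width: 0.435
```

```bash
python3 look.py s8 side .5785 .1864 .02 55|head -1;  python3 go.py .5785 .1864 -.0325 0
```

```text
t 15.08 tcp [581.54 186.67 -30.3 ] F [-0.44 -2.3   7.25] M [-0.3   0.11 -0.09] w 37.18 xang 0.03 tilt [-0.002  -0.0008]
t 15.13 tcp [581.58 186.65 -30.27] F [-0.76 -2.16  6.39] M [-0.24  0.13 -0.09] w 36.8 xang 0.03 tilt [-0.002  -0.0009]
tool d [-0.0031  0.0002  0.0022]
turn 0.0005
```

View pics/s8.png

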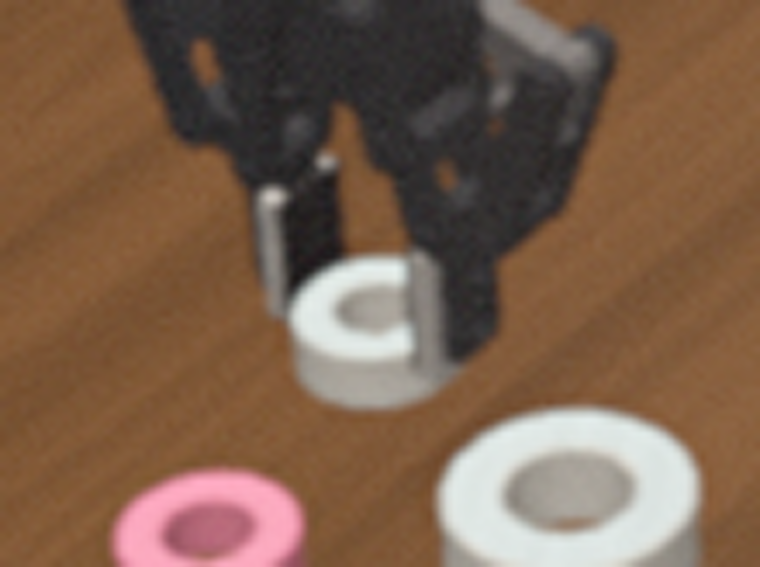

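Call:
apply_moves(
  moves=[0.055, -0.001, 0, 0, 0, 0.055, -0.001, 0, 0, 0, 0.055, -0.001, 0, 0, -0.12, 0.055, -0.001, 0, 0, -0.24, 0.055, -0.001, 0, 0, -0.36, 0.055, -0.001, 0, 0, -0.48, 0.055, -0.001, 0, 0, -0.6, 0.055, -0.001, 0, 0, -0.72, 0.055, -0.001, 0, 0, -0.84, 0.055, -0.001, 0, 0, -0.96],
)

```text
time_s: 15.97
tcp_pos: [0.5801, 0.1868, -0.0306]
ee_rot: [[0.568, 0.823, -0.003], [0.823, -0.568, -0.001], [-0.002, -0.002, -1.0]]
ft_force: [0.0, 0.1, 0.5]
gripper_width: 0.645
```

```bash
python3 go.py .5812 .1868 -.0315 90
```

```text
t 15.97 tcp [580.13 186.8  -30.56] F [0.04 0.08 0.52] M [ 0.02 -0.02  0.03] w 55.04 xang 55.38 tilt [-0.0027 -0.0008]
tool d [0.0006 0.0009 0.0009]
turn -0.6042
```

Call:
apply_moves(
  moves=[0.055, 0.0006, 0.0009, 0.0005, -0.12, 0.055, 0.0006, 0.0009, 0.0005, -0.24, 0.055, 0.0006, 0.0009, 0.0005, -0.36, 0.055, 0.0006, 0.0009, 0.0005, -0.48, 0.055, 0.0006, 0.0009, 0.0005, -0.604, 0.055, 0.0006, 0.0009, 0.0005, -0.604, 0.033, 0.0006, 0.0009, 0.0005, -0.604, 0.033, 0.0006, 0.0009, 0.0005, -0.604, 0.033, 0.0006, 0.0009, 0.0005, -0.604, 0.033, 0.0006, 0.0009, 0.0005, -0.604],
)

```text
time_s: 16.8
tcp_pos: [0.5816, 0.1869, -0.0307]
ee_rot: [[0.001, 1.0, -0.002], [1.0, -0.001, -0.001], [-0.001, -0.002, -1.0]]
ft_force: [-0.6, 0.5, 3.0]
gripper_width: 0.43
```

```bash
python3 go.py .5262 -.0858 .1 90
```

```text
t 16.8 tcp [581.57 186.93 -30.7 ] F [-0.62  0.46  3.01] M [-0.    0.02  0.04] w 36.73 xang 89.92 tilt [-0.0019 -0.0005]
tool d [-0.2729 -0.0552 -0.1305]
turn -0.0015
```

Call:
apply_moves(
  moves=[0.033, 0, 0, -0.03, 0, 0.033, 0, 0, -0.07, 0, 0.033, -0.03, 0, -0.11, 0, 0.033, -0.07, -0.02, -0.118, 0, 0.033, -0.2729, -0.0552, -0.118, 0, 0.033, -0.2729, -0.0552, -0.118, 0, 0.033, -0.2729, -0.0552, -0.118, 0, 0.033, -0.2729, -0.0552, -0.118, 0, 0.033, -0.2729, -0.0552, -0.118, 0, 0.033, -0.2729, -0.0552, -0.118, 0],
)

```text
time_s: 17.63
tcp_pos: [0.525, -0.0918, 0.0876]
ee_rot: [[0.008, 1.0, -0.002], [1.0, -0.008, -0.004], [-0.004, -0.002, -1.0]]
ft_force: [-0.6, 0.0, -0.8]
gripper_width: 0.427
```

```bash
python3 go.py .5262 -.0858 .085 90
```

```text
t 17.63 tcp [525.03 -91.76  87.61] F [-0.55  0.05 -0.78] M [ 0.04 -0.01  0.02] w 36.47 xang 89.54 tilt [-0.0022 -0.0036]
tool d [0.006  0.0011 0.0026]
turn -0.0079
```

Call:
apply_moves(
  moves=[0.033, 0.006, 0.0011, 0.0026, -0.008, 0.033, 0.006, 0.0011, 0.0026, -0.008, 0.033, 0.006, 0.0011, 0.0026, -0.008, 0.033, 0.006, 0.0011, 0.0026, -0.008],
)

```text
time_s: 17.97
tcp_pos: [0.5261, -0.084, 0.0846]
ee_rot: [[-0.002, 1.0, -0.003], [1.0, 0.002, -0.003], [-0.003, -0.003, -1.0]]
ft_force: [0.2, 0.1, 0.1]
gripper_width: 0.433
```

```bash
python3 look.py s9 side .525 -.086 .09 60|head -1;python3 go.py .5262 -.0858 .085 90
```

```text
t 17.97 tcp [526.12 -84.04  84.57] F [0.17 0.08 0.05] M [ 0.02  0.05 -0.01] w 37.01 xang 90.12 tilt [-0.0029 -0.0029]
t 18.02 tcp [526.23 -84.09  84.7 ] F [-0.13  0.25 -0.02] M [-0.01  0.02  0.  ] w 37.22 xang 90.13 tilt [-0.0027 -0.0031]
tool d [-0.0017 -0.     -0.0003]
turn 0.0023
```

View pics/s9.png

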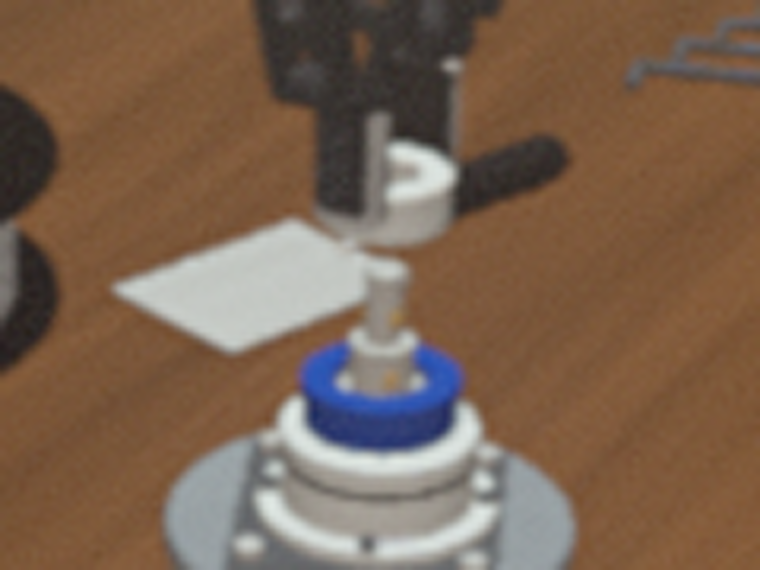

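Call:
apply_moves(
  moves=[0.033, -0.0017, 0, 0, 0.002, 0.033, -0.0017, 0, 0.008, 0.002, 0.033, -0.0017, 0, 0.018, 0.002, 0.033, -0.0017, 0, 0.027, 0.002, 0.033, -0.0017, 0, 0.034, 0.002, 0.033, -0.0017, 0, 0.038, 0.002, 0.033, -0.0017, 0, 0.038, 0.002, 0.033, -0.0017, 0, 0.038, 0.002],
)

```text
time_s: 18.68
tcp_pos: [0.5258, -0.0859, 0.0462]
ee_rot: [[-0.0, 1.0, -0.004], [1.0, 0.0, -0.003], [-0.003, -0.004, -1.0]]
ft_force: [-0.4, 0.6, -0.3]
gripper_width: 0.437
```

```bash
python3 go.py .5262 -.0858 .0425 90
```

```text
t 18.68 tcp [525.79 -85.86  46.16] F [-0.39  0.64 -0.35] M [-0.   -0.01  0.03] w 37.29 xang 90.01 tilt [-0.0036 -0.0028]
tool d [0.0001 0.0004 0.0037]
turn 0.0002
```

Call:
apply_moves(
  moves=[0.033, 0.0001, 0.0004, 0.001, 0, 0.033, 0.0001, 0.0004, 0.002, 0, 0.033, 0.0001, 0.0004, 0.003, 0, 0.033, 0.0001, 0.0004, 0.004, 0, 0.033, 0.0001, 0.0004, 0.004, 0],
)

```text
time_s: 19.1
tcp_pos: [0.5261, -0.0858, 0.0422]
ee_rot: [[-0.0, 1.0, -0.004], [1.0, 0.0, -0.003], [-0.003, -0.004, -1.0]]
ft_force: [0.3, 0.5, -0.8]
gripper_width: 0.438
```

```bash
python3 go.py .5262 -.0858 .0425 90
```

```text
t 19.1 tcp [526.14 -85.79  42.15] F [ 0.28  0.51 -0.8 ] M [-0.    0.04 -0.05] w 37.43 xang 90.01 tilt [-0.0037 -0.0028]
tool d [-0.      0.0001 -0.0003]
turn 0.0001
```

Call:
apply_moves(
  moves=[0.033, 0, 0, 0.0015, 0, 0.033, 0, 0, 0.003, 0, 0.033, 0, 0, 0.0045, 0, 0.033, 0, 0, 0.006, 0],
)

```text
time_s: 19.43
tcp_pos: [0.5261, -0.0858, 0.036]
ee_rot: [[-0.0, 1.0, -0.004], [1.0, 0.0, -0.003], [-0.003, -0.004, -1.0]]
ft_force: [-0.2, -0.0, -0.1]
gripper_width: 0.436
```

```bash
python3 go.py .5262 -.0858 .0293 90
```

```text
t 19.43 tcp [526.1  -85.8   35.95] F [-0.23 -0.01 -0.14] M [-0.    0.05 -0.01] w 37.24 xang 90.01 tilt [-0.0037 -0.0028]
tool d [0.     0.0001 0.0067]
turn 0.0001
```

Call:
apply_moves(
  moves=[0.033, 0, 0, 0.0015, 0, 0.033, 0, 0, 0.003, 0, 0.033, 0, 0, 0.0045, 0, 0.033, 0, 0, 0.006, 0],
)

```text
time_s: 19.77
tcp_pos: [0.5262, -0.086, 0.0302]
ee_rot: [[-0.0, 1.0, -0.003], [1.0, 0.0, -0.003], [-0.003, -0.003, -1.0]]
ft_force: [-1.3, 0.3, 4.4]
gripper_width: 0.43
```

```bash
python3 go.py .5262 -.0858 .0293 90
```

```text
t 19.77 tcp [526.24 -85.96  30.23] F [-1.3   0.3   4.39] M [ 0.03  0.25 -0.01] w 36.76 xang 90.01 tilt [-0.0034 -0.003 ]
tool d [ 0.0002 -0.      0.0009]
turn 0.0002
```

Call:
apply_moves(
  moves=[0.033, 0.0001, 0, 0.001, 0, 0.033, 0.0001, 0, 0.0015, 0, 0.033, 0.0001, 0, 0.002, 0, 0.033, 0.0001, 0, 0.002, 0],
)

```text
time_s: 20.1
tcp_pos: [0.5262, -0.086, 0.0291]
ee_rot: [[-0.0, 1.0, -0.004], [1.0, 0.0, -0.003], [-0.003, -0.004, -1.0]]
ft_force: [-3.2, -0.4, 8.0]
gripper_width: 0.435
```

```bash
python3 go.py .5262 -.0858 .0293 90
```

```text
t 20.1 tcp [526.21 -85.98  29.15] F [-3.2  -0.35  7.98] M [0.12 0.67 0.05] w 37.19 xang 90.02 tilt [-0.0038 -0.0032]
tool d [ 0.0002 -0.     -0.0002]
turn 0.0003
```

Call:
apply_moves(
  moves=[0.033, 0.0001, 0, 0.0013, 0, 0.033, 0.0001, 0, 0.0018, 0, 0.033, 0.0001, 0, 0.0018, 0],
)

```text
time_s: 20.35
tcp_pos: [0.5262, -0.086, 0.0291]
ee_rot: [[-0.0, 1.0, -0.004], [1.0, 0.0, -0.003], [-0.003, -0.004, -1.0]]
ft_force: [-5.5, 0.9, 12.5]
gripper_width: 0.431
```

```bash
python3 go.py .5262 -.0858 .0293 90
```

```text
t 20.35 tcp [526.24 -86.    29.09] F [-5.5   0.87 12.46] M [ 0.22  0.99 -0.01] w 36.79 xang 90.02 tilt [-0.0042 -0.0034]
tool d [ 0.0002 -0.     -0.0002]
turn 0.0004
```

Call:
apply_moves(
  moves=[0.033, 0, 0, 0, 0, 0.055, 0, 0, 0, 0, 0.055, 0, 0, 0, 0, 0.055, 0, 0, 0, 0, 0.055, 0, 0, -0.025, 0, 0.055, 0, 0, -0.05, 0, 0.055, 0, 0, -0.06, 0, 0.055, 0, 0, -0.06, 0],
)

```text
time_s: 21.02
tcp_pos: [0.5293, -0.0867, 0.092]
ee_rot: [[-0.001, 1.0, 0.002], [1.0, 0.001, -0.006], [-0.006, 0.002, -1.0]]
ft_force: [-0.2, 0.3, -0.0]
gripper_width: 0.645
```

```bash
python3 look.py s10 side .525 -.086 .07 60|head -1;python3 go.py .412 .1858 .05 90
python3 - <<'E'
from m import *
W=cloud("side",np.load("last_side.npz")["d"])
for r0,r1 in((.011,.019),(.021,.024)):
    rr=np.hypot(W[...,0]-.525,W[...,1]+.0855); p=W[(rr>r0)&(rr<r1)&(W[...,2]>.05)&(W[...,2]<.09)]
    print(len(p),np.round(np.percentile(p[:,2],[10,50,75,90,98]),4))
E
```

```text
t 21.02 tcp [529.34 -86.66  92.  ] F [-0.18  0.29 -0.03] M [ 0.02 -0.01  0.01] w 55.1 xang 90.03 tilt [ 0.0023 -0.0055]
t 21.07 tcp [527.8  -86.19  90.15] F [-0.68 -0.66 -0.78] M [-0.03  0.01  0.01] w 54.92 xang 90.03 tilt [-0.001  -0.0044]
tool d [ 0.2722 -0.1156  0.0391]
turn 0.0005
139 [0.0611 0.0759 0.0771 0.0776 0.0784]
68 [0.0541 0.0594 0.0646 0.0723 0.077 ]
```

View pics/s10.png

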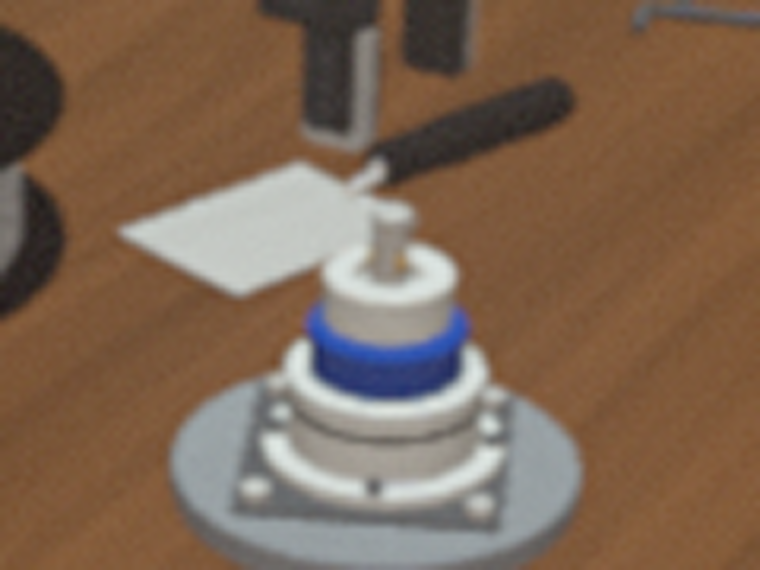

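Spacer is home (top at about 76 mm, sitting flush on the blue collar). Now the bush.

Call:
apply_moves(
  moves=[0.045, 0.2722, -0.1156, 0, 0, 0.045, 0.2722, -0.1156, 0, 0, 0.045, 0.2722, -0.1156, 0, 0, 0.045, 0.2722, -0.1156, 0, 0, 0.045, 0.2722, -0.1156, 0.03, 0, 0.045, 0.2722, -0.1156, 0.06, 0, 0.045, 0.2722, -0.1156, 0.07, 0, 0.045, 0.2722, -0.1156, 0.07, 0, 0.045, 0.2722, -0.1156, 0.07, 0],
)

```text
time_s: 21.82
tcp_pos: [0.4046, 0.187, 0.0139]
ee_rot: [[-0.005, 1.0, -0.013], [1.0, 0.005, -0.006], [-0.006, -0.013, -1.0]]
ft_force: [-1.1, -1.2, -0.7]
gripper_width: 0.529
```

```bash
python3 go.py .4123 .1857 -.03 90
```

```text
t 21.82 tcp [404.64 187.01  13.94] F [-1.13 -1.23 -0.74] M [-0.03  0.01  0.01] w 45.14 xang 90.29 tilt [-0.0127 -0.0062]
tool d [-0.0011  0.0082  0.0438]
turn 0.005
```

```bash
python3 - <<'E'
from go import *
for i in range(6): capture("side"); st()
E
python3 go.py .4123 .1857 -.03 90
```

```text
t 21.87 tcp [407.36 186.    15.66] F [ 0.23 -1.33  0.17] M [-0.   -0.03  0.03] w 44.88 xang 90.25 tilt [-0.0089 -0.0064]
t 21.92 tcp [409.88 185.5   17.2 ] F [ 0.23 -0.76  0.87] M [-0.03 -0.07 -0.01] w 44.98 xang 90.15 tilt [-0.005  -0.0058]
t 21.97 tcp [411.68 185.22  18.37] F [ 0.37 -0.1  -0.34] M [ 0.01 -0.01  0.02] w 44.68 xang 90.06 tilt [-0.0021 -0.0052]
t 22.02 tcp [412.79 185.04  19.14] F [-0.06 -0.75 -0.31] M [-0.03  0.   -0.04] w 45.19 xang 89.99 tilt [-0.0004 -0.0047]
t 22.07 tcp [413.36 184.93  19.6 ] F [ 0.03 -0.23 -0.25] M [ 0.01 -0.04 -0.07] w 44.93 xang 89.95 tilt [ 0.0006 -0.0043]
t 22.12 tcp [413.59 184.91  19.84] F [-0.35  0.35 -0.16] M [ 0.06 -0.06  0.01] w 44.72 xang 89.92 tilt [ 0.0011 -0.0041]
t 22.12 tcp [413.59 184.91  19.84] F [-0.35  0.35 -0.16] M [ 0.06 -0.06  0.01] w 44.72 xang 89.92 tilt [ 0.0011 -0.0041]
tool d [ 0.001  -0.0013  0.0498]
turn -0.0013
```

Call:
apply_moves(
  moves=[0.045, 0.001, -0.0013, 0.02, 0, 0.045, 0.001, -0.0013, 0.04, 0, 0.045, 0.001, -0.0013, 0.0495, 0, 0.045, 0.001, -0.0013, 0.0495, 0, 0.045, 0.001, -0.0013, 0.0495, 0, 0.022, 0.001, -0.0013, 0.0495, 0, 0.022, 0.001, -0.0013, 0.0495, 0, 0.022, 0.001, -0.0013, 0.0495, 0, 0.022, 0.001, -0.0013, 0.0495, 0],
)

```text
time_s: 22.87
tcp_pos: [0.4139, 0.1858, -0.0282]
ee_rot: [[0.001, 1.0, 0.004], [1.0, -0.001, -0.004], [-0.004, 0.004, -1.0]]
ft_force: [-1.0, -1.5, 6.7]
gripper_width: 0.317
```

```bash
python3 look.py s11 side .412 .1857 .02 55|head -1;  python3 go.py .4123 .1857 -.03 0
```

```text
t 22.87 tcp [413.9  185.85 -28.22] F [-1.02 -1.48  6.69] M [-0.25  0.14 -0.05] w 27.11 xang 89.94 tilt [ 0.004  -0.0039]
t 22.92 tcp [413.91 185.86 -28.21] F [-1.01 -1.51  6.5 ] M [-0.27  0.14 -0.05] w 27.26 xang 89.94 tilt [ 0.004  -0.0039]
tool d [-0.0002 -0.0016  0.0018]
turn 1.5697
```

View pics/s11.png

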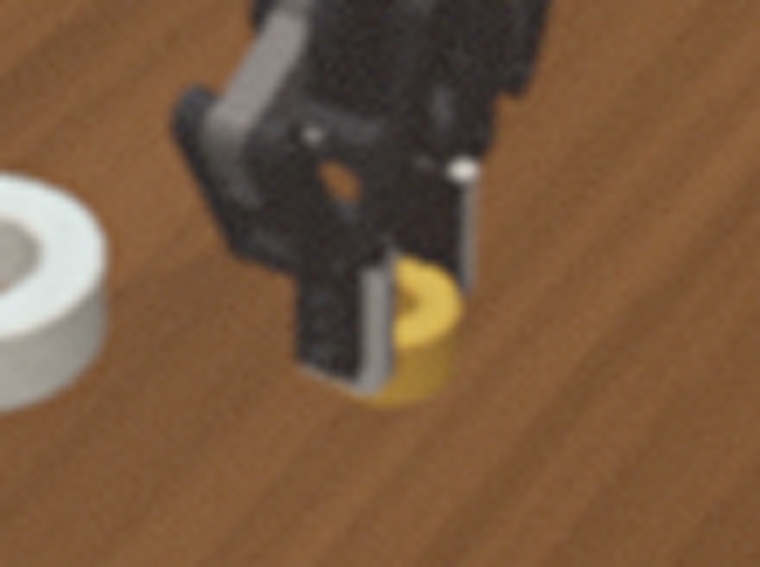

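Call:
apply_moves(
  moves=[0.045, 0, -0.0005, 0, 0, 0.045, 0, -0.0005, 0, 0, 0.045, 0, -0.0005, 0, 0.12, 0.045, 0, -0.0005, 0, 0.24, 0.045, 0, -0.0005, 0, 0.36, 0.045, 0, -0.0005, 0, 0.48, 0.045, 0, -0.0005, 0, 0.6, 0.045, 0, -0.0005, 0, 0.72, 0.045, 0, -0.0005, 0, 0.84, 0.045, 0, -0.0005, 0, 0.96],
)

```text
time_s: 23.75
tcp_pos: [0.4132, 0.1859, -0.0283]
ee_rot: [[0.823, 0.568, 0.004], [0.568, -0.823, -0.004], [0.001, 0.005, -1.0]]
ft_force: [-0.3, -0.4, 0.5]
gripper_width: 0.529
```

```bash
python3 go.py .413 .1858 -.029 0
```

```text
t 23.75 tcp [413.21 185.95 -28.31] F [-0.26 -0.38  0.55] M [-0.01  0.04 -0.02] w 45.21 xang 34.6 tilt [ 0.0038 -0.0038]
tool d [-0.0003 -0.      0.0007]
turn 0.6039
```

Call:
apply_moves(
  moves=[0.045, 0, 0, 0, 0.12, 0.045, 0, 0, 0, 0.24, 0.045, 0, 0, 0, 0.36, 0.045, 0, 0, 0, 0.48, 0.045, 0, 0, 0, 0.604, 0.045, 0, 0, 0, 0.604, 0.022, 0, 0, 0, 0.604, 0.022, 0, 0, 0, 0.604, 0.022, 0, 0, 0, 0.604, 0.022, 0, 0, 0, 0.604],
)

```text
time_s: 24.58
tcp_pos: [0.4133, 0.186, -0.0279]
ee_rot: [[1.0, 0.001, 0.004], [0.001, -1.0, -0.004], [0.004, 0.004, -1.0]]
ft_force: [-1.4, 0.1, 6.2]
gripper_width: 0.319
```

```bash
python3 go.py .5262 -.0858 .095 0
```

```text
t 24.58 tcp [413.35 186.03 -27.92] F [-1.42  0.13  6.16] M [-0.04  0.28 -0.07] w 27.26 xang 0.08 tilt [ 0.004  -0.0037]
tool d [ 0.113   0.2724 -0.1214]
turn 0.0014
```

Call:
apply_moves(
  moves=[0.022, 0, 0, -0.03, 0, 0.022, 0, 0, -0.07, 0, 0.022, 0.02, 0.03, -0.105, 0, 0.022, 0.04, 0.065, -0.113, 0, 0.022, 0.113, 0.24, -0.113, 0, 0.022, 0.113, 0.24, -0.113, 0, 0.022, 0.113, 0.25, -0.113, 0, 0.022, 0.113, 0.26, -0.113, 0, 0.022, 0.113, 0.268, -0.113, 0, 0.022, 0.113, 0.2724, -0.113, 0],
)

```text
time_s: 25.42
tcp_pos: [0.5279, -0.0908, 0.0866]
ee_rot: [[1.0, -0.001, 0.006], [-0.001, -1.0, -0.006], [0.006, 0.006, -1.0]]
ft_force: [0.6, -0.1, -0.8]
gripper_width: 0.317
```

```bash
python3 - <<'E'
from go import *
for i in range(5): capture("side")
E
python3 look.py s12 side .525 -.086 .1 60|head -1;python3 go.py .5262 -.0858 .0705 0
```

```text
t 25.67 tcp [525.25 -84.89  85.66] F [ 0.03 -0.21 -1.1 ] M [-0.04  0.01  0.01] w 27.08 xang 0.1 tilt [ 0.0022 -0.0025]
t 25.72 tcp [525.3  -84.43  85.8 ] F [-0.63 -0.07 -1.55] M [ 0.07 -0.    0.03] w 26.82 xang 0.16 tilt [ 0.0024 -0.0027]
tool d [0.0009 0.0013 0.0153]
turn 0.0028
```

View pics/s12.png

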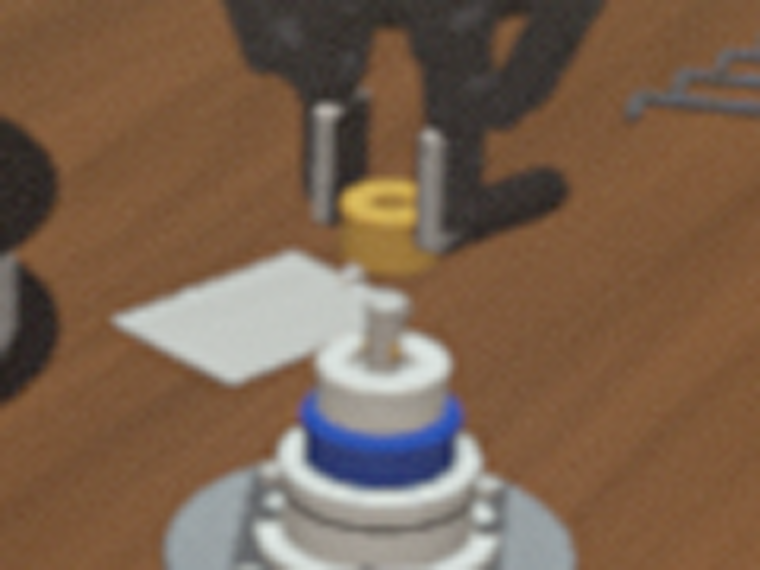

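Call:
apply_moves(
  moves=[0.022, 0.001, 0.0014, 0, 0.003, 0.022, 0.001, 0.0014, 0, 0.003, 0.022, 0.001, 0.0014, 0.004, 0.003, 0.022, 0.001, 0.0014, 0.008, 0.003, 0.022, 0.001, 0.0014, 0.012, 0.003, 0.022, 0.001, 0.0014, 0.014, 0.003, 0.022, 0.001, 0.0014, 0.014, 0.003, 0.022, 0.001, 0.0014, 0.014, 0.003],
)

```text
time_s: 26.38
tcp_pos: [0.5261, -0.0858, 0.0715]
ee_rot: [[1.0, -0.0, 0.002], [-0.0, -1.0, -0.003], [0.002, 0.003, -1.0]]
ft_force: [0.1, -0.2, -0.3]
gripper_width: 0.318
```

```bash
python3 - <<'E'
from go import *
for i in range(2): capture("side")
E
python3 go.py .5263 -.0859 .0675 0
```

```text
t 26.48 tcp [526.49 -85.96  71.9 ] F [-0.49  0.97 -1.13] M [0.   0.02 0.06] w 26.81 xang -0.02 tilt [ 0.0026 -0.0028]
tool d [-0.0002 -0.0001  0.0044]
turn -0.0004
```

Call:
apply_moves(
  moves=[0.022, -0.0001, -0.0001, 0.001, 0, 0.022, -0.0001, -0.0001, 0.002, 0, 0.022, -0.0001, -0.0001, 0.003, 0, 0.022, -0.0001, -0.0001, 0.004, 0, 0.022, -0.0001, -0.0001, 0.004, 0],
)

```text
time_s: 26.9
tcp_pos: [0.5261, -0.0858, 0.0676]
ee_rot: [[1.0, -0.0, 0.002], [-0.0, -1.0, -0.003], [0.002, 0.003, -1.0]]
ft_force: [0.0, 0.0, -1.7]
gripper_width: 0.318
```

```bash
python3 go.py .5263 -.0859 .0675 0
```

```text
t 26.9 tcp [526.13 -85.83  67.61] F [ 0.05  0.   -1.69] M [-0.03 -0.01  0.01] w 27.18 xang -0.02 tilt [ 0.0021 -0.0026]
tool d [0.0002 0.0001 0.0001]
turn -0.0004
```

Call:
apply_moves(
  moves=[0.022, 0.0001, 0, 0.002, 0, 0.022, 0.0001, 0, 0.004, 0, 0.022, 0.0001, 0, 0.006, 0, 0.022, 0.0001, 0, 0.008, 0, 0.022, 0.0001, 0, 0.008, 0],
)

```text
time_s: 27.32
tcp_pos: [0.5258, -0.0857, 0.059]
ee_rot: [[1.0, -0.0, 0.001], [-0.0, -1.0, -0.002], [0.001, 0.002, -1.0]]
ft_force: [1.1, -0.2, -2.2]
gripper_width: 0.319
```

```bash
python3 go.py .5263 -.0859 .0481 0
```

```text
t 27.32 tcp [525.76 -85.67  58.96] F [ 1.15 -0.18 -2.16] M [0.04 0.01 0.02] w 27.28 xang -0.02 tilt [ 0.0009 -0.0022]
tool d [0.0005 0.0002 0.0109]
turn -0.0004
```

Call:
apply_moves(
  moves=[0.022, 0.0004, 0.0001, 0.0015, 0, 0.022, 0.0004, 0.0001, 0.003, 0, 0.022, 0.0004, 0.0001, 0.0045, 0, 0.022, 0.0004, 0.0001, 0.006, 0],
)

```text
time_s: 27.65
tcp_pos: [0.5266, -0.0859, 0.0533]
ee_rot: [[1.0, -0.0, 0.002], [-0.0, -1.0, -0.002], [0.002, 0.002, -1.0]]
ft_force: [-0.5, 0.1, 1.0]
gripper_width: 0.319
```

```bash
python3 go.py .5263 -.0859 .0481 0
```

```text
t 27.65 tcp [526.65 -85.89  53.28] F [-0.52  0.13  0.99] M [0.1  0.03 0.01] w 27.21 xang -0.02 tilt [ 0.0019 -0.0025]
tool d [-0.0004 -0.      0.0052]
turn -0.0004
```

Call:
apply_moves(
  moves=[0.022, -0.0003, 0, 0.0015, 0, 0.022, -0.0003, 0, 0.003, 0, 0.022, -0.0003, 0, 0.004, 0, 0.022, -0.0003, 0, 0.005, 0],
)

```text
time_s: 27.98
tcp_pos: [0.5266, -0.086, 0.0486]
ee_rot: [[1.0, -0.0, 0.002], [-0.0, -1.0, -0.003], [0.002, 0.003, -1.0]]
ft_force: [-1.1, 0.7, 4.3]
gripper_width: 0.312
```

```bash
python3 go.py .5263 -.0859 .0481 0
```

```text
t 27.98 tcp [526.61 -85.97  48.6 ] F [-1.06  0.69  4.31] M [0.08 0.16 0.04] w 26.66 xang -0.02 tilt [ 0.0023 -0.0026]
tool d [-0.0003 -0.0001  0.0005]
turn -0.0004
```

Call:
apply_moves(
  moves=[0.022, -0.0003, 0, 0.001, 0, 0.022, -0.0003, 0, 0.0015, 0, 0.022, -0.0003, 0, 0.002, 0, 0.022, -0.0003, 0, 0.002, 0],
)

```text
time_s: 28.32
tcp_pos: [0.5267, -0.086, 0.0479]
ee_rot: [[1.0, -0.0, 0.003], [-0.0, -1.0, -0.003], [0.003, 0.003, -1.0]]
ft_force: [-1.5, 1.4, 9.2]
gripper_width: 0.319
```

```bash
python3 go.py .5263 -.0859 .0481 0
```

```text
t 28.32 tcp [526.71 -85.98  47.91] F [-1.52  1.45  9.24] M [0.21 0.54 0.05] w 27.23 xang -0.01 tilt [ 0.0029 -0.0027]
tool d [-0.0004 -0.0001 -0.0002]
turn -0.0002
```

Call:
apply_moves(
  moves=[0.022, -0.0003, 0, 0.0015, 0, 0.022, -0.0003, 0, 0.002, 0, 0.022, -0.0003, 0, 0.002, 0],
)

```text
time_s: 28.57
tcp_pos: [0.5268, -0.086, 0.0479]
ee_rot: [[1.0, -0.0, 0.003], [-0.0, -1.0, -0.003], [0.003, 0.003, -1.0]]
ft_force: [-4.8, 1.6, 13.4]
gripper_width: 0.313
```

```bash
python3 go.py .5263 -.0859 .0481 0
```

```text
t 28.57 tcp [526.77 -86.    47.86] F [-4.84  1.63 13.36] M [ 0.31  0.86 -0.  ] w 26.74 xang -0.0 tilt [ 0.0032 -0.0028]
tool d [-0.0005 -0.0001 -0.0002]
turn -0.0
```

Home: it stopped at 47.9 mm against 48.1 expected, with the force rising to 13 N. Releasing and lifting clear.

Call:
apply_moves(
  moves=[0.022, -0.0003, 0, 0, 0, 0.046, -0.0003, 0, 0, 0, 0.046, -0.0003, 0, 0, 0, 0.046, -0.0003, 0, 0, 0, 0.046, -0.0003, 0, -0.02, 0, 0.046, -0.0003, 0, -0.05, 0, 0.046, -0.0003, 0, -0.09, 0, 0.046, -0.0003, 0, -0.1, 0, 0.046, -0.0003, 0, -0.1, 0, 0.046, -0.0003, 0, -0.1, 0],
)

```text
time_s: 29.4
tcp_pos: [0.5265, -0.0859, 0.1481]
ee_rot: [[1.0, -0.0, 0.004], [-0.0, -1.0, -0.003], [0.004, 0.003, -1.0]]
ft_force: [-0.1, -0.4, -1.5]
gripper_width: 0.537
```

```bash
python3 - <<'E'
from go import *
for i in range(4): capture("side")
E
python3 look.py s13 side .525 -.086 .07 60|head -1
python3 - <<'E'
from m import *
z=np.load("last_side.npz");W=cloud("side",z["d"])
for r0,r1 in((.0075,.014),(.0155,.019),(.021,.024)):
    rr=np.hypot(W[...,0]-.525,W[...,1]+.0855); p=W[(rr>r0)&(rr<r1)&(W[...,2]>.05)&(W[...,2]<.12)]
    print(len(p),np.round(np.percentile(p[:,2],[10,50,75,90,98]),4))
cv2.imwrite("pics/s13f.png",z["im"][:,:,::-1])
E
```

```text
t 29.6 tcp [524.49 -85.21 145.49] F [-0.56 -0.95  0.21] M [0.   0.03 0.04] w 46.35 xang -0.0 tilt [-0.001  -0.0014]
87 [0.0762 0.0932 0.0945 0.0949 0.0958]
118 [0.0617 0.0743 0.0795 0.0896 0.0944]
86 [0.053  0.0592 0.0644 0.0721 0.0752]
```

View pics/s13.png

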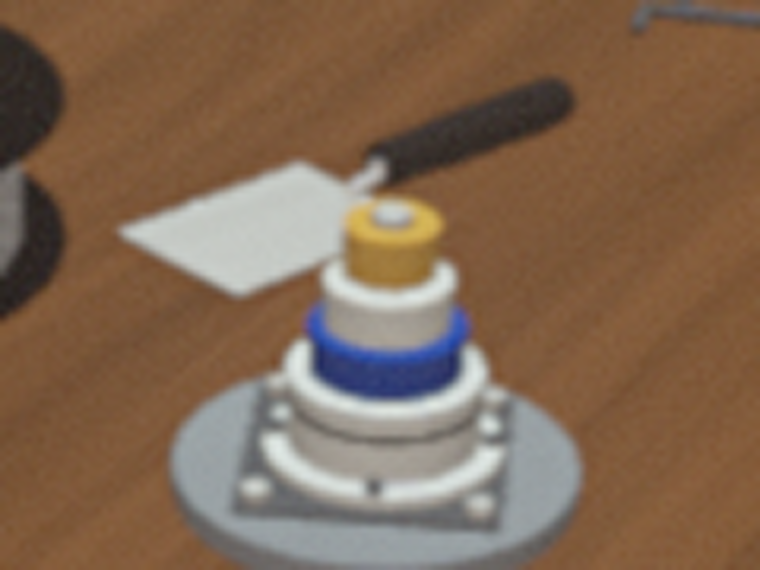

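View pics/s13f.png

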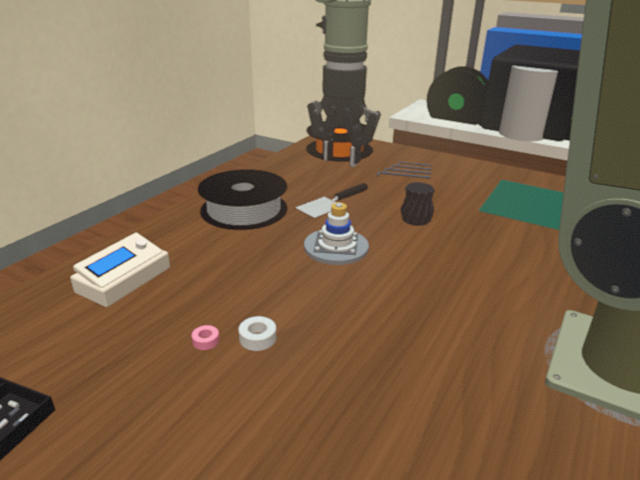

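The picture shows the brass, aluminium and blue rings stacked flush at (340,215). The bush top is at about 94 mm, with the spindle tip just proud of it. The vase and scraper haven't moved, and the gripper is clear.

```bash
python3 -c "
from workcell import *
print(close_job())"
```

```text
the job is handed in; nothing more can be done
None
```

The stack is built and handed in at about 30 s of the 72 s allowed: blue collar, then the small aluminium spacer, then the brass bush. Each ring was released before I fetched the next.

- **Centring and fit:** I squeezed each ring twice, with the gripper turned 90° in between, so that it sat centred in the jaws. I found the spindle by feeling sideways with the collar. It stands at about x = 526, y = −86 mm.
- **Seating:** Each ring stopped within about 0.2 mm of its calculated home height. The vertical force rose to 10–13 N there, and no reading passed 14 N.
- **Last check:** The final side picture shows the three rings flush on one another. The spacer top measured about 76 mm and the bush top about 94 mm, both as they should be. The collar top was noisier, around 60 mm. The vase, the scraper and the two other loose rings look unmoved, and the gripper is clear of everything.
- **Disagreements:**
  - The fingertips sat about 36 mm higher than the reported TCP, so my first grasp closed in the air above the collar. I worked from the camera and the ring-to-TCP offset after that.
  - The reported jaw opening read about 3 mm under the true ring sizes.

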